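# Pack a welcome gift box: medal, memory stick, cushion pad, lid

## Robot

A 6-joint arm with a two-finger parallel gripper is mounted at the origin on the work surface. World frame = base frame: x ahead of the robot, y to its left, z up, the work surface at z = 0. Lengths are in m, angles in rad, forces in N, time in s.
With the tool pointing down it reaches from about 0.25 to 0.725 m from the base axis. Payload 4 kg.
Tool frame: the origin (TCP) lies midway between the tips of the shut fingers; the grasp point (between the pads) lies pinch_z behind it (pinch_z is the distance from the TCP to the grasp point, in m); z points along the fingers, y is the direction in which the jaws open and shut (so a half turn about z gives the same grasp; the last joint's range is limited). The gripper opens to 85 mm and grips with 20 to 120 N. Pads are 22 mm wide; open, the fingers measure 114 mm over their backs; the gripper's body (76 mm by 85 mm) begins 54 mm behind the grasp point. The pads swing forward as they close: fully open they stand 13 mm farther back than shut.
Start: joints at [1.166, 0.241, 0.005, 1.335, 0, 1.571], TCP at [0.197, 0.46, 0.231] pointing down, gripper open.
Joint ranges: [-2.72, 2.72], [-1.05, 1.87], [-1.09, 1.28], [-1.99, 2.15], [-1.42, 1.44], [-3.14, 3.14]. Speed limits (rad/s): [2.79, 2.79, 3.14, 3.14, 3.14, 3.14].

## Interface

Orientations are given as a unit quaternion [x, y, z, w].
In Python, from workcell import * gives the robot as it stands.
- The arm moves only by the tool move_arm, never from a script. Its argument "motion" is a list of rows, each a list of 3 entries, a list of its own where there are three numbers: the finger opening in mm, from 0 to 85.4, then the shift along the tool's x, y, z in units of 50 mm (1.0 is 50 mm), then the turn about the tool's z in units of 6 degrees (1.0 is 6 degrees). In form: [[claw, [dx, dy, dz], roll], ...]. A call has exactly 10 rows; each row is the pose to reach, as a shift and turn from the pose commanded when the call began, along the tool's axes at that moment; what a row does not reach only later rows make up. A row lasts 1/10 s, in which the tool goes at most 50 mm and 8.59 degrees, less where a joint would pass 70% of its speed; a pose out of reach is approached as far as the arm can. A call with a gripper value outside its range is refused whole. The fingers move at their own pace and stop on an object; the grip force is fixed at half the most. Time passes only in rows, so rows that repeat a pose let the fingers close, or fill a call up. It gives the time, the measured TCP pose, the force and the opening at its end, in the units of the state.
- get_obs(): the state, without advancing time (a new reading comes with each control period).
- camera(name): name is "scene" or "top" or "wrist"; returns a dict with "color" (384x512x3 uint8, red, green, blue), "fx", "fy", "cx", "cy" (pixels), "distortion" ([k1, k2, p1, p2, k3] as OpenCV has them; the pictures are not rectified), "rvec" (rotation vector, rad) and "tvec" (3), from world to camera coordinates, as OpenCV has them; the wrist camera has in their place "mount" (4x4, takes a point from camera to tool coordinates, whose origin is the TCP and whose axes are the flange's). Camera axes: x right, y down, z forward; pixel columns grow to the right and rows downward; lengths in m; the calibration is good to about 2 mm. A picture is of the moment at which its call begins: read the wrist's pose just before it. There is no depth.
- job_done(): hands the job in, once; it reports no verdict.
The state is a dict: "clock": time; "joint_pos": joint angles; "joint_vel": joint speeds; "tau": joint torques, N m; "eef_pos": TCP position; "tool_rot": TCP orientation; "ft_force": force on the tool from outside, world axes, zero at the start; "ft_torque": the same for the moment, N m; "grip_width": finger opening in m.
Only numpy, scipy, OpenCV 4.12 (cv2) and the standard library are available. Lean on these libraries where they do the work, as an engineer would, in place of code of your own. Each camera call takes 0.05 s, during which the arm holds its last target.

## Task

Pack the open presentation box: press the brass medal fully home into the round cutout of its foam and the USB memory stick fully home into the oblong cutout, in whichever order suits you. Then lay the pale cushion pad flat on the foam over them, centred and lengthwise, and last put the red lid on, pushed down all round until its rim rests on the outer wall of the box.

Things in the scene. Friction and masses are not known exactly. Their poses are not given: they have to be found in the camera images.
- box: Open red presentation box, fixed: 188 (x) by 66 (y) mm, outer walls 25 mm high. In it a dark red neck, 178 x 56 mm outside, outer top edge bevelled 3 mm inward from 41 to 45 mm up, round two foam blocks (either end), tops 45 mm up. Origin: centre of underside, on the table; z up. The lid slips over the neck; its rim rests on the outer walls, 25 mm up, sides flush.
- foam_round: Grey foam block with the round cutout, 86 (x) by 50 by 42 mm, in one half of the box. Origin: centre of its underside, 3 mm above the table; axes parallel to the box's. Cutout centred, 39 mm across, floor 31 and mouth 42 mm above origin, edge bevelled 3 mm. Springy lips on its x sides hold the medal: it stops part-way in until pushed with some 3 to 10 N; home, it is 1 mm proud.
- foam_slot: Grey foam block with the oblong cutout, 86 (x) by 50 by 42 mm, in the other half. Origin: centre of its underside, 3 mm above the table; axes parallel to the box's. Cutout centred, 59 (x) by 22 (y) mm, floor 31 and mouth 42 mm above origin, edge bevelled 3 mm. Springy lips on its long sides hold the stick: it stops part-way in until pushed with some 3 to 10 N; home, it is 1 mm proud.
- medal_mid (a point): Centre (half-way up) of the brass medal: a disc 36 mm across and 12 mm thick with a rosette on both faces, about 100 g, lying flat and alone on the table; z is its axis. Either face may be up. The taller stacks of bigger pale wooden discs are not it.
- stick_mid (a point): Centre (half-way up) of the USB memory stick: an aluminium bar with a black cap at its +x end, 56 (x) by 19 (y) by 12 mm thick (z), about 35 g, lying flat on the table. It fits the oblong cutout either way round.
- pad_mid (a point): Centre (half-way up) of the cushion pad: a stiff pale grey-white slab 160 (x) by 46 (y) by 12 mm thick (z), about 40 g, lying flat on the table. On the foam it rests on medal and stick, its centre 52 mm above the table; the lid leaves 7 mm of room beside it and 11 mm beyond each end.
- lid_mid (a point): Centre (half-way up) of the red lid: 188 (x) by 66 (y) by 38 mm high, gold ring on top, about 90 g, standing on its rim, open side down, as it goes on the box, either way round. Walls 2.5 mm, top 3 mm, inside 183 x 61 mm, 35 mm deep. z up; the point is 19 mm above the rim, and 44 mm above the table when fully on. The stack of finished boxes at the table's edge is not it.
There are look-alikes about, which are no part of the job. Of the things that look like the part that bears stick_mid, take the one that is nearest to the robot's base at the start. What is shaped like the part that bears medal_mid but green or grey is not meant.

How it is judged:
By the outcome, as a careful person would: the job done as asked, in the order asked, and still so for the second after the job is handed in, with the robot touching nothing.
It also fails if it takes over 118 s, if anything falls off the work surface, if the arm or the gripper's body presses on something with over 40 N, if the wrist force passes 120 N, or if a joint passes its speed limit or range.

## Working session

There is one attempt and no reset: what is moved stays moved. The work goes in short steps, Python scripts to look and compute and a tool call to move; the robot and the scene stay as the last step left them, time stands still between calls to the robot, and variables do not carry over. Pictures are saved under pics/ and viewed, and the job is handed in when it is done.

Besides the shell and the picture viewer there is one more tool, called after ">>>" by a JSON object that holds its "op" and its "data", one argument or row to a line. move_arm: Moves the arm, as the interface text tells. Its arguments: {"type":"object","properties":{"motion":{"type":"array","items":{"type":"array"}}},"required":["motion"]}

```bash
ls; mkdir -p pics; python3 - <<'E'
from workcell import *
import cv2
o=get_obs()
for k,v in o.items(): print(k,v)
for n in ("scene","top","wrist"):
    c=camera(n); cv2.imwrite(f"pics/a_{n}.png",c["color"][:,:,::-1])
    print(n,{k:v for k,v in c.items() if k!="color"})
E
```

```text
pics
clock 0.0
joint_pos [1.16600623e+00 2.41445805e-01 3.72360422e-03 1.33519516e+00
 1.72808451e-05 1.57081356e+00]
joint_vel [-0.00139144  0.00132764  0.00033916  0.00036039 -0.00057917  0.00079712]
tau [-2.61412843e-04 -3.72317326e+01  2.52406722e+01  1.69642788e-02
 -3.12189366e-05 -1.51595525e-06]
eef_pos [0.19665954 0.45901448 0.23039633]
tool_rot [ 2.01024404e-01  9.79585659e-01 -1.03713438e-03 -2.21635997e-04]
ft_force [ 0.3437838  -0.05517626  1.00736717]
ft_torque [ 0.01329216 -0.02964744  0.00513779]
grip_width 0.08511603089481795
scene {'fx': 449.4233658258255, 'fy': 449.4233658258255, 'cx': 251.2966684192643, 'cy': 191.79922691375242, 'distortion': array([0.00071961, 0.        , 0.        , 0.        , 0.        ]), 'rvec': array([ 1.18292467,  2.59551347, -0.70568816]), 'tvec': array([ 0.29529164, -0.3624837 ,  1.29992183])}
top {'fx': 400.5395825937502, 'fy': 400.5395825937502, 'cx': 252.2929679784045, 'cy': 189.37521925993454, 'distortion': array([-0.10624021,  0.        ,  0.        ,  0.        ,  0.        ]), 'rvec': array([ 2.17034205, -2.19636409,  0.07180335]), 'tvec': array([0.07972275, 0.52082592, 0.94590591])}
wrist {'fx': 273.5167342913778, 'fy': 273.5167342913778, 'cx': 258.1775853926857, 'cy': 190.93169704062547, 'distortion': array([-0.03020263,  0.        ,  0.        ,  0.        ,  0.        ]), 'mount': array([[ 2.68246891e-05, -9.64693692e-01, -2.63374412e-01,
         6.74325403e-02],
       [ 9.99999949e-01,  1.10061476e-04, -3.01285623e-04,
        -9.33290481e-04],
       [ 3.19635717e-04, -2.63374390e-01,  9.64693645e-01,
        -1.42535220e-01],
       [ 0.00000000e+00,  0.00000000e+00,  0.00000000e+00,
         1.00000000e+00]])}
```

View pics/a_top.png

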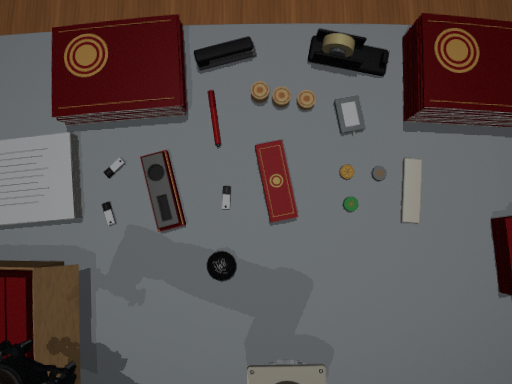

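View pics/a_scene.png

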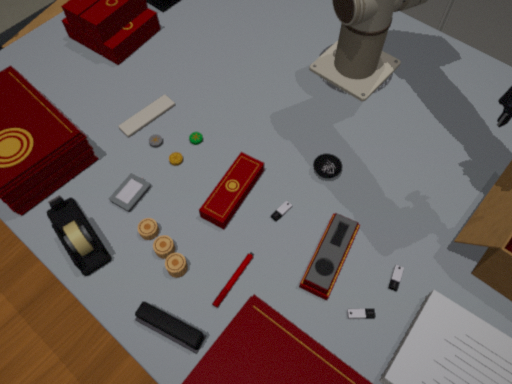

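View pics/a_wrist.png

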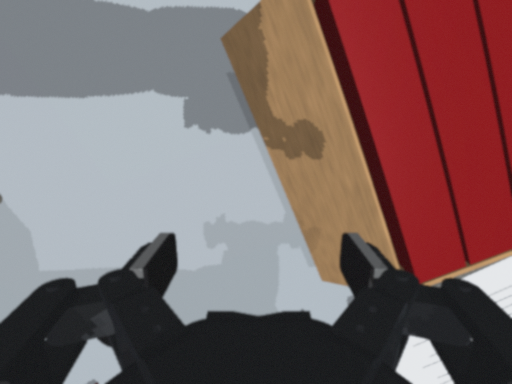

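```bash
python3 -c "
import workcell;print(dir(workcell));print(getattr(workcell,'pinch_z',None))"
```

```text
['Unreachable', '__builtins__', '__cached__', '__doc__', '__file__', '__loader__', '__name__', '__package__', '__spec__', 'camera', 'get_obs', 'job_done', 'pinch_z']
0.0187
```

```bash
cat > h.py <<'E'
from workcell import *
import numpy as np, cv2
from scipy.spatial.transform import Rotation as R
def extr(c,o):
    "world->cam R,t"
    if "rvec" in c:
        return cv2.Rodrigues(np.array(c["rvec"]))[0],np.array(c["tvec"])
    T=np.eye(4);T[:3,:3]=R.from_quat(o["tool_rot"]).as_matrix();T[:3,3]=o["eef_pos"]
    M=np.linalg.inv(T@c["mount"]); return M[:3,:3],M[:3,3]
def K(c): return np.array([[c["fx"],0,c["cx"]],[0,c["fy"],c["cy"]],[0,0,1.]])
def back(c,o,px,z):
    Rm,t=extr(c,o)
    u=cv2.undistortPoints(np.array(px,float).reshape(-1,1,2),K(c),c["distortion"]).reshape(-1,2)
    d=np.c_[u,np.ones(len(u))]@Rm; C=-Rm.T@t
    return C+d*((z-C[2])/d[:,2])[:,None]
def proj(c,o,P):
    Rm,t=extr(c,o)
    return cv2.projectPoints(np.array(P,float).reshape(-1,1,3),cv2.Rodrigues(Rm)[0],t,K(c),c["distortion"])[0].reshape(-1,2)
def snap(n):
    o=get_obs(); c=camera(n); return c,o
def save(c,o,f,box=None,s=1):
    im=c["color"][:,:,::-1]
    if box: im=im[box[1]:box[3],box[0]:box[2]]
    im=cv2.resize(im,None,fx=s,fy=s,interpolation=cv2.INTER_CUBIC); cv2.imwrite("pics/"+f,im)
def yaw(o):
    r=R.from_quat(o["tool_rot"]).as_matrix(); return np.degrees(np.arctan2(r[1,0],r[0,0]))
def goal(o,p,tooly_deg=None):
    "units of move to bring TCP to p; tool y axis along tooly_deg (mod 180)"
    r=R.from_quat(o["tool_rot"]).as_matrix()
    d=r.T@(np.array(p)-o["eef_pos"])/0.05
    if tooly_deg is None: roll=0
    else:
        cur=np.degrees(np.arctan2(r[1,1],r[0,1])); dl=(tooly_deg-cur+90)%180-90
        roll=-dl/6  # tool z down
    return np.round(d,3),np.round(roll,3)
E
python3 - <<'E'
from h import *
c,o=snap("top")
for n,p,z in [("box",(163,190),.045),("stick",(226,197),.012),("s2",(115,167),.012),("s3",(108,213),.012),("medal",(347,172),.012),("grey",(379,173),.012),("pad",(411,190),.012),("lid",(276,181),.038),("base",(287,384),0)]:
    q=back(c,o,[p],z)[0]; print(n,q.round(4),np.hypot(*q[:2]).round(3))
save(c,o,"b1.png",(90,120,310,240),3.6); save(c,o,"b2.png",(240,120,440,240),3.6)
print(yaw(o))
E
```

```text
box [0.5209 0.2838 0.045 ] 0.593
stick [0.5045 0.1375 0.012 ] 0.523
s2 [0.5817 0.4121 0.012 ] 0.713
s3 [0.4684 0.4283 0.012 ] 0.635
medal [ 0.562  -0.1584  0.012 ] 0.584
grey [ 0.5587 -0.2379  0.012 ] 0.607
pad [ 0.5159 -0.3171  0.012 ] 0.606
lid [0.5395 0.0172 0.038 ] 0.54
base [ 0.0467 -0.0054  0.    ] 0.047
156.80865120764352
```

View pics/b1.png

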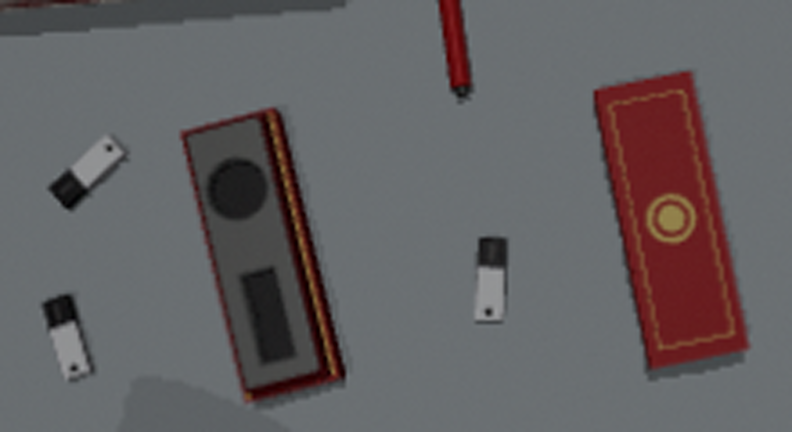

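View pics/b2.png

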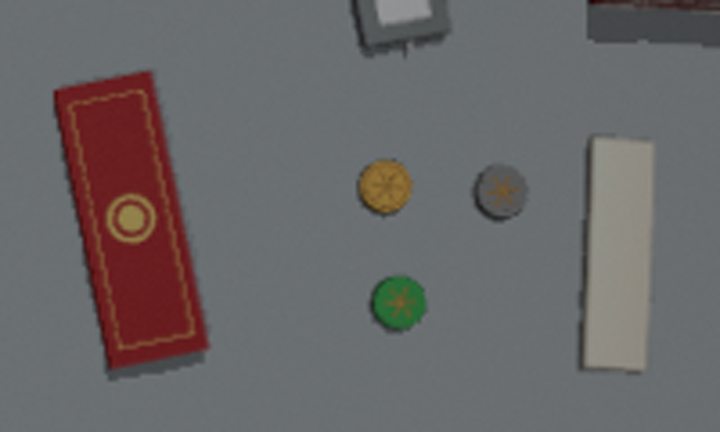

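Stick candidates in the top view are (226,197), (115,167) and (108,213). The first is at radius 0.523 m against 0.71 and 0.64, so it is nearest the base and the one meant. Of the medal-like discs, (347,172) is brass, while (350,204) is green and (379,173) is grey, so I take (347,172). The box is at (163,190), the lid at (276,181) and the pad at (411,190). I'll hover between the box and the stick.

```bash
python3 - <<'E'
from h import *
o=get_obs()
print(goal(o,[.51,.21,.2],90),o['eef_pos'])
E
```

```text
(array([-7.721, -2.113,  0.618]), np.float64(-3.866)) [0.19677393 0.4592241  0.23072819]
```

>>> {"op": "move_arm", "data": {
  "motion": [
    [85,[-7.7,-2.1,0.6],-3.9],
    [85,[-7.7,-2.1,0.6],-3.9],
    [85,[-7.7,-2.1,0.6],-3.9],
    [85,[-7.7,-2.1,0.6],-3.9],
    [85,[-7.7,-2.1,0.6],-3.9],
    [85,[-7.7,-2.1,0.6],-3.9],
    [85,[-7.7,-2.1,0.6],-3.9],
    [85,[-7.7,-2.1,0.6],-3.9],
    [85,[-7.7,-2.1,0.6],-3.9],
    [85,[-7.7,-2.1,0.6],-3.9]
  ]
}}

```text
clock: 1.2
eef_pos: [0.5108, 0.2095, 0.2003]
tool_rot: [0.0, 1.0, -0.0, -0.001]
ft_force: [-0.4, 0.8, -0.5]
grip_width: 0.0851
```

```bash
python3 - <<'E'
from h import *
c,o=snap("wrist"); np.savez("w1.npz",**c,eef_pos=o["eef_pos"],tool_rot=o["tool_rot"])
print(o["eef_pos"],yaw(o),o['joint_pos'],o['clock'],o['ft_force']);save(c,o,"c1.png",None,1.5)
E
```

```text
[0.51082221 0.20947857 0.20034345] 179.95907938782145 [ 3.89233853e-01  3.59220097e-01  8.76865276e-02  1.30053737e+00
 -1.22133066e-04  3.89947792e-01] 1.2 [-0.36779026  0.83082128 -0.54025694]
```

View pics/c1.png

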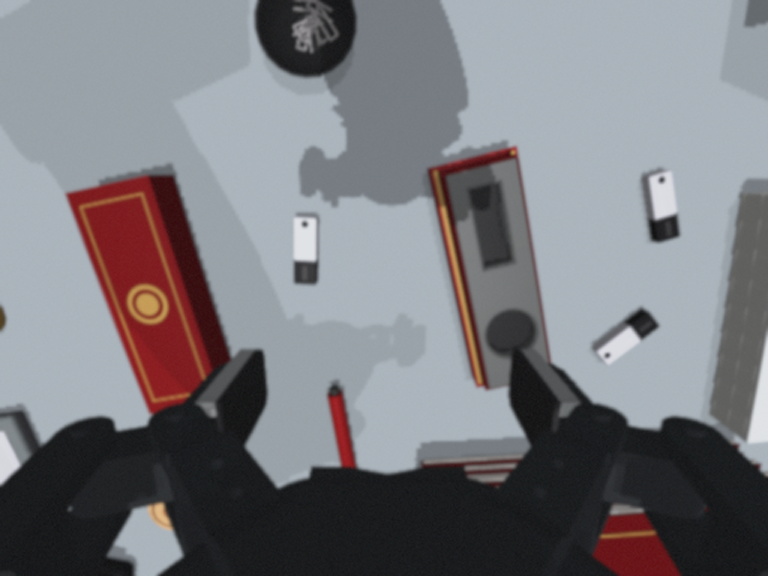

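```bash
python3 - <<'E'
from h import *
d=np.load("w1.npz");c={k:d[k] for k in d};o=c
save(c,o,"d1.png",(270,90,370,265),3.4)
save(c,o,"d2.png",(180,130,230,200),8)
E
```

```text
(no output)
```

View pics/d1.png

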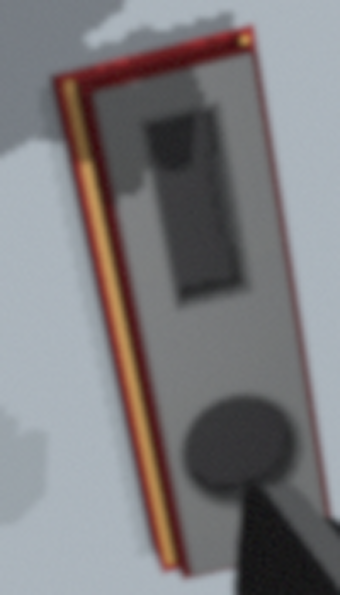

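View pics/d2.png

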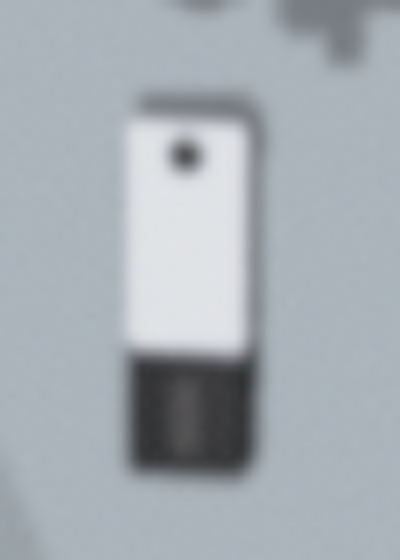

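```bash
python3 - <<'E'
from h import *
d=np.load("w1.npz");c={k:d[k] for k in d};o=c
f=lambda P,off,s:(np.array(P,float)+.5)/s-.5+np.array(off)
S=back(c,o,f([(128,118),(245,120),(131,470),(250,472)],(180,130),8),.012)
print(S.round(4),"ctr",S.mean(0)); 
ax=(S[0]+S[1]-S[2]-S[3])/2; print("len",np.linalg.norm(ax),"ang",np.degrees(np.arctan2(-ax[1],-ax[0])),"w",np.linalg.norm((S[0]-S[1]+S[2]-S[3])/2))
B=back(c,o,f([(143,125),(213,105),(247,287),(178,303),(241,447)],(270,90),3.4),.045)
sl=B[:4].mean(0); ax=B[4]-sl; print("slot",sl,"round",B[4],"dist",np.linalg.norm(ax),"ang",np.degrees(np.arctan2(ax[1],ax[0])))
print(np.linalg.norm(B[0]-B[3]),np.linalg.norm(B[0]-B[1]))
E
```

```text
[[0.4751 0.1336 0.012 ]
 [0.4754 0.1512 0.012 ]
 [0.5297 0.1308 0.012 ]
 [0.5301 0.1494 0.012 ]] ctr [0.502576   0.14122807 0.012     ]
len 0.05467869160522043 ang -2.3604967609989984 w 0.018131902340157092
slot [0.47875409 0.28389378 0.045     ] round [0.56075688 0.30487085 0.045     ] dist 0.08464333680415838 ang 14.3490773657693
0.05880321868300709 0.022426891285240926
```

```bash
python3 - <<'E'
from h import *
o=get_obs()
print(goal(o,[.5025,.141,.1],87.6))
E
```

```text
(array([ 0.139, -1.394,  2.013]), np.float64(0.413))
```

>>> {"op": "move_arm", "data": {
  "motion": [
    [85,[0.14,-1.4,2.0],0.4],
    [85,[0.14,-1.4,2.0],0.4],
    [85,[0.14,-1.4,2.0],0.4],
    [85,[0.14,-1.4,2.0],0.4],
    [85,[0.14,-1.4,2.0],0.4],
    [85,[0.14,-1.4,2.0],0.4],
    [85,[0.14,-1.4,2.0],0.4],
    [85,[0.14,-1.4,2.0],0.4],
    [85,[0.14,-1.4,2.0],0.4],
    [85,[0.14,-1.4,2.0],0.4]
  ]
}}

```text
clock: 2.25
eef_pos: [0.5029, 0.1417, 0.1016]
tool_rot: [0.019, 1.0, 0.0, 0.0]
ft_force: [0.1, 0.1, 1.0]
grip_width: 0.0851
```

```bash
python3 - <<'E'
from h import *
c,o=snap("wrist"); np.savez("w2.npz",**c,eef_pos=o["eef_pos"],tool_rot=o["tool_rot"])
print(o["eef_pos"],yaw(o));p=proj(c,o,[[.5025,.141,.012]])[0];print(p)
x0,y0=int(p[0]-50),int(p[1]-60);print(x0,y0)
save(c,o,"e1.png",(x0,y0,x0+100,y0+120),5)
E
```

```text
[0.50286958 0.1416537  0.10158715] 177.8224607252563
[258.12896246 195.27718043]
208 135
```

View pics/e1.png

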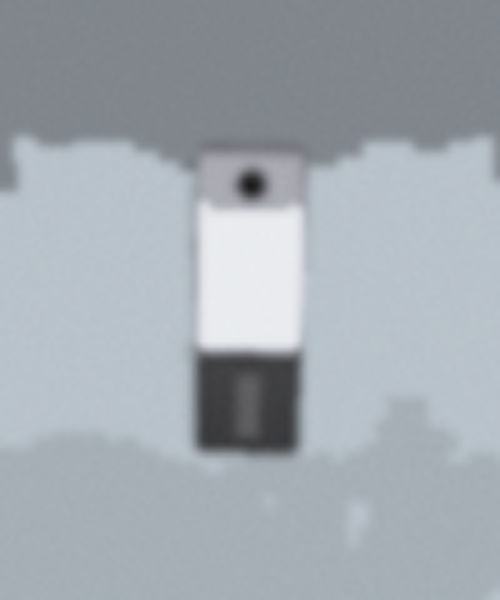

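```bash
python3 - <<'E'
from h import *
d=np.load("w2.npz");c={k:d[k] for k in d};o=c
f=lambda P,off,s:(np.array(P,float)+.5)/s-.5+np.array(off)
S=back(c,o,f([(200,152),(303,152),(197,450),(298,452)],(208,135),5),.012)
ax=(S[0]+S[1]-S[2]-S[3])/2;a=np.degrees(np.arctan2(-ax[1],-ax[0]));m=S.mean(0)
print("ctr",m,"len",np.linalg.norm(ax),"ang",a)
g=get_obs();print(goal(g,[m[0],m[1],.006],90+a))
E
```

```text
ctr [0.50296172 0.14041607 0.012     ] len 0.05505087619526842 ang -2.9480239397997643
(array([-0.004, -0.022,  1.909]), np.float64(0.127))
```

>>> {"op": "move_arm", "data": {
  "motion": [
    [85,[0,-0.02,0.9],0.1],
    [85,[0,-0.02,1.6],0.1],
    [85,[0,-0.02,1.9],0.1],
    [85,[0,-0.02,1.9],0.1],
    [10,[0,-0.02,1.9],0.1],
    [10,[0,-0.02,1.9],0.1],
    [10,[0,-0.02,1.9],0.1],
    [10,[0,-0.02,1.9],0.1],
    [10,[0,-0.02,1.9],0.1],
    [10,[0,-0.02,1.9],0.1]
  ]
}}

```text
clock: 3.3
eef_pos: [0.5034, 0.1407, 0.0075]
tool_rot: [0.024, 1.0, 0.0, 0.001]
ft_force: [-0.8, -0.8, 6.2]
grip_width: 0.0165
```

```bash
python3 - <<'E'
from h import *
o=get_obs()
print(goal(o,[.4788,.284,.14],90+14.0))
E
```

```text
(array([ 0.627,  2.841, -2.65 ]), np.float64(-2.799))
```

>>> {"op": "move_arm", "data": {
  "motion": [
    [10,[0,0,-1],0],
    [10,[0,0,-2],0],
    [10,[0.63,2.84,-2.65],-2.8],
    [10,[0.63,2.84,-2.65],-2.8],
    [10,[0.63,2.84,-2.65],-2.8],
    [10,[0.63,2.84,-2.65],-2.8],
    [10,[0.63,2.84,-2.65],-2.8],
    [10,[0.63,2.84,-2.65],-2.8],
    [10,[0.63,2.84,-2.65],-2.8],
    [10,[0.63,2.84,-2.65],-2.8]
  ]
}}

```text
clock: 4.3
eef_pos: [0.4782, 0.2824, 0.1384]
tool_rot: [-0.121, 0.993, -0.0, -0.0]
ft_force: [0.3, 0.1, -0.9]
grip_width: 0.0167
```

```bash
python3 - <<'E'
from h import *
c,o=snap("wrist"); np.savez("w3.npz",**c,eef_pos=o["eef_pos"],tool_rot=o["tool_rot"])
print(o["eef_pos"],yaw(o),o['ft_force']);
save(c,o,"f1.png",None,1.5)
E
```

```text
[0.47824221 0.28237799 0.13840961] -166.11348547738788 [ 0.34756953  0.08895607 -0.8960653 ]
```

View pics/f1.png

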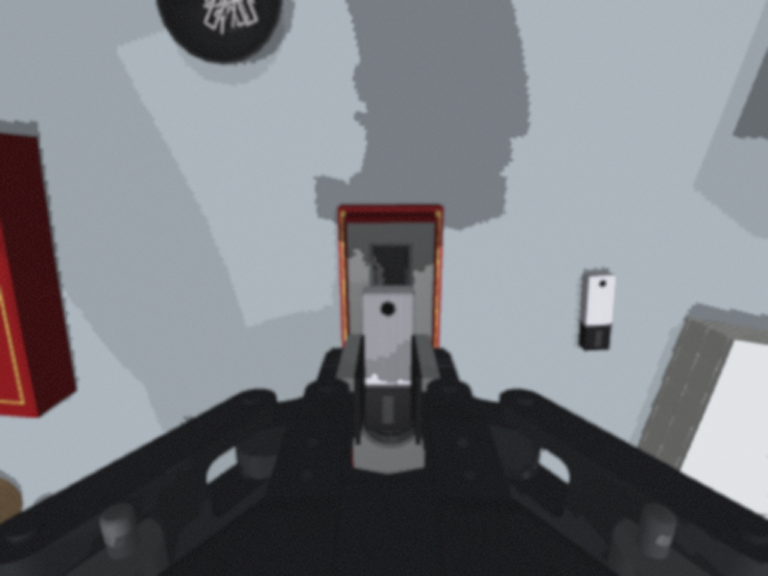

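```bash
python3 - <<'E'
from h import *
d=np.load("w3.npz");c={k:d[k] for k in d};o=c
save(c,o,"f2.png",(215,125,305,235),5.4)
E
```

```text
(no output)
```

View pics/f2.png

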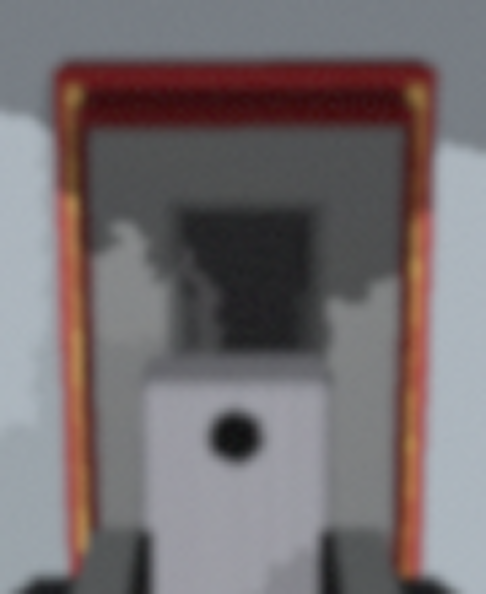

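```bash
python3 - <<'E'
from h import *
d=np.load("w3.npz");c={k:d[k] for k in d};o=c
f=lambda P,off,s:(np.array(P,float)+.5)/s-.5+np.array(off)
r=R.from_quat(o["tool_rot"]).as_matrix()
T=lambda P:((P-o["eef_pos"])@r*1000).round(1)
print("foam",T(back(c,o,f([(86,125),(406,125),(95,500),(395,500)],(215,125),5.4),.045)))
print("slot",T(back(c,o,f([(176,206),(318,206),(176,345)],(215,125),5.4),.045)))
print("wall",T(back(c,o,f([(60,66),(434,66),(77,570),(415,570)],(215,125),5.4),.025)))
print("stick top end",T(back(c,o,f([(146,378),(328,378)],(215,125),5.4),o["eef_pos"][2]+.006)))
print("stick bot end",T(back(c,o,f([(150,355),(323,355)],(215,125),5.4),o["eef_pos"][2]-.006)))
E
```

```text
foam [[ 41.9 -24.   93.5]
 [ 41.9  26.8  93.4]
 [-21.5 -24.2  93.4]
 [-21.5  26.9  93.4]]
slot [[ 28.9  -9.9  93.4]
 [ 28.9  13.   93.4]
 [  5.7 -10.1  93.4]]
wall [[ 49.7 -30.2 113.5]
 [ 49.7  33.6 113.4]
 [-43.1 -29.9 113.4]
 [-43.1  33.3 113.4]]
stick top end [[28.6 -8.9 -6. ]
 [28.6  8.6 -6. ]]
stick bot end [[27.7 -9.2  6. ]
 [27.7  8.8  6. ]]
```

>>> {"op": "move_arm", "data": {
  "motion": [
    [10,[-0.024,0.032,0.5],0],
    [10,[-0.024,0.032,1.0],0],
    [10,[-0.024,0.032,1.3],0],
    [10,[-0.024,0.032,1.5],0],
    [10,[-0.024,0.032,1.6],0],
    [10,[-0.024,0.032,1.65],0],
    [10,[-0.024,0.032,1.7],0],
    [10,[-0.024,0.032,1.75],0],
    [10,[-0.024,0.032,1.8],0],
    [10,[-0.024,0.032,1.8],0]
  ]
}}

```text
clock: 5.35
eef_pos: [0.479, 0.2856, 0.0489]
tool_rot: [-0.122, 0.993, -0.0, 0.0]
ft_force: [0.4, -1.1, -0.6]
grip_width: 0.0166
```

```bash
python3 - <<'E'
from h import *
c,o=snap("wrist"); np.savez("w4.npz",**c,eef_pos=o["eef_pos"],tool_rot=o["tool_rot"])
print(o["eef_pos"],yaw(o),o['ft_force']);
save(c,o,"g1.png",(180,120,340,300),3.3)
E
```

```text
[0.4790291  0.28558674 0.04886857] -165.99477641620976 [ 0.37943759 -1.13187892 -0.58882427]
```

View pics/g1.png

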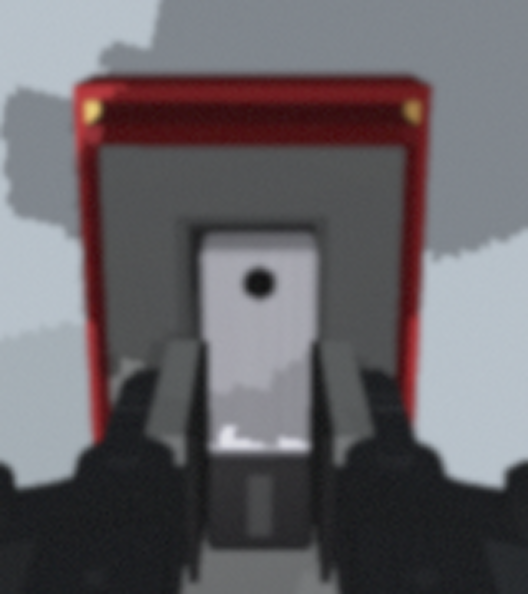

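```bash
python3 - <<'E'
from h import *
d=np.load("w4.npz");c={k:d[k] for k in d};o=c
f=lambda P,off,s:(np.array(P,float)+.5)/s-.5+np.array(off)
r=R.from_quat(o["tool_rot"]).as_matrix()
T=lambda P:((P-o["eef_pos"])@r*1000).round(1)
F=lambda P,z:T(back(c,o,f(P,(180,120),3.3),z))
print("foam",F([(101,145),(406,145),(115,360),(395,360)],.045))
print("slot",F([(183,220),(326,220)],.045))
print("stick top end",F([(202,248),(317,248)],o["eef_pos"][2]+.0045))
E
```

```text
foam [[ 43.2 -26.2   3.9]
 [ 43.2  23.8   3.8]
 [  5.3 -25.5   3.9]
 [  5.3  23.5   3.9]]
slot [[ 30.5 -13.    3.9]
 [ 30.5  10.9   3.9]]
stick top end [[28.1 -9.4 -4.5]
 [28.1  8.9 -4.5]]
```

>>> {"op": "move_arm", "data": {
  "motion": [
    [10,[0,-0.018,0],0],
    [10,[0,-0.018,0.01],0],
    [10,[0,-0.018,0.02],0],
    [10,[0,-0.018,0.03],0],
    [10,[0,-0.018,0.04],0],
    [10,[0,-0.018,0.04],0],
    [10,[0,-0.018,0.04],0],
    [10,[0,-0.018,0.04],0],
    [10,[0,-0.018,0.04],0],
    [10,[0,-0.018,0.04],0]
  ]
}}

```text
clock: 6.4
eef_pos: [0.4791, 0.2847, 0.0468]
tool_rot: [-0.122, 0.993, -0.0, 0.0]
ft_force: [-1.5, -0.4, 0.3]
grip_width: 0.0166
```

>>> {"op": "move_arm", "data": {
  "motion": [
    [10,[0,0,0.016],0],
    [10,[0,0,0.016],0],
    [40,[0,0,0.016],0],
    [40,[0,0,0.016],0],
    [40,[0,0,0.0],0],
    [40,[0,0,-0.4],0],
    [40,[0,0,-0.9],0],
    [0,[0,0,-1.2],0],
    [0,[0,0,-1.2],0],
    [0,[0,0,-1.2],0]
  ]
}}

```text
clock: 7.4
eef_pos: [0.4791, 0.2848, 0.1066]
tool_rot: [-0.122, 0.993, 0.0, 0.0]
ft_force: [-0.1, 0.6, -0.2]
grip_width: -0.0003
```

```bash
python3 - <<'E'
from h import *
c,o=snap("wrist"); np.savez("w5.npz",**c,eef_pos=o["eef_pos"],tool_rot=o["tool_rot"])
print(o["eef_pos"],yaw(o),o['ft_force'],o['grip_width']);
save(c,o,"i1.png",(180,120,340,300),3.3)
E
```

```text
[0.47905755 0.28482519 0.10664467] -165.9877243408169 [-0.10888452  0.55721568 -0.15281183] -0.00032530705521094405
```

View pics/i1.png

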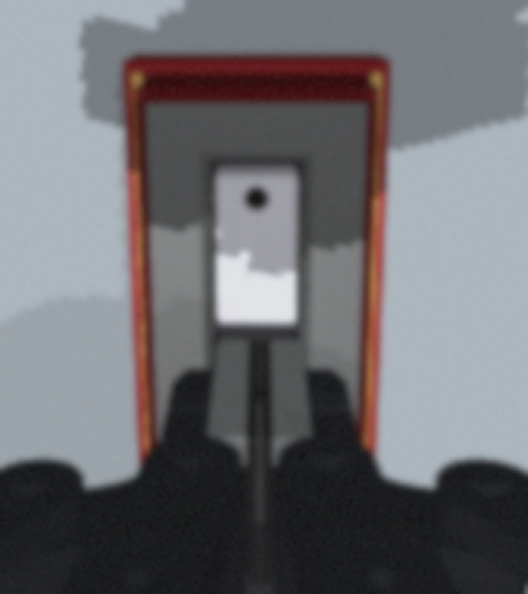

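>>> {"op": "move_arm", "data": {
  "motion": [
    [0,[0,0,0.8],0],
    [0,[0,0,1.05],0],
    [0,[0,0,1.1],0],
    [0,[0,0,1.12],0],
    [0,[0,0,1.14],0],
    [0,[0,0,1.16],0],
    [0,[0,0,1.18],0],
    [0,[0,0,1.2],0],
    [0,[0,0,1.21],0],
    [0,[0,0,1.21],0]
  ]
}}

```text
clock: 8.45
eef_pos: [0.4797, 0.2852, 0.0469]
tool_rot: [-0.122, 0.993, 0.0, 0.001]
ft_force: [1.5, 0.5, 1.7]
grip_width: 0.0002
```

>>> {"op": "move_arm", "data": {
  "motion": [
    [0,[0,0,0.01],0],
    [0,[0,0,0.02],0],
    [0,[0,0,0.03],0],
    [0,[0,0,0.03],0],
    [0,[0,0,0.04],0],
    [0,[0,0,0.04],0],
    [0,[0,0,0.05],0],
    [0,[0,0,0.05],0],
    [0,[0,0,0.05],0],
    [0,[0,0,0.05],0]
  ]
}}

```text
clock: 9.45
eef_pos: [0.4797, 0.2852, 0.046]
tool_rot: [-0.122, 0.993, 0.001, 0.001]
ft_force: [-4.1, -0.4, 14.1]
grip_width: 0.0
```

>>> {"op": "move_arm", "data": {
  "motion": [
    [0,[0,0,-0.5],0],
    [0,[0,0,-1.2],0],
    [85,[0,0,-2],0],
    [85,[-0.8,0,-2.5],0],
    [85,[-0.8,0,-2.5],0],
    [85,[-0.8,0,-2.5],0],
    [85,[-0.8,0,-2.5],0],
    [85,[-0.8,0,-2.5],0],
    [85,[-0.8,0,-2.5],0],
    [85,[-0.8,0,-2.5],0]
  ]
}}

```text
clock: 10.45
eef_pos: [0.5172, 0.2942, 0.1682]
tool_rot: [-0.122, 0.993, -0.0, -0.001]
ft_force: [-0.1, 0.3, 0.6]
grip_width: 0.0851
```

```bash
python3 - <<'E'
from h import *
c,o=snap("wrist"); np.savez("w6.npz",**c,eef_pos=o["eef_pos"],tool_rot=o["tool_rot"])
print(o["eef_pos"],yaw(o),o['ft_force'],o['grip_width']);
save(c,o,"j1.png",(190,80,330,280),3)
print(goal(o,[.562,-.1584,.12],90),goal(o,[.562,-.1584,.12],104))
E
```

```text
[0.51720389 0.29417528 0.16820868] -165.98104236909654 [-0.07815509  0.31025607  0.63462125] 0.08514768948367572
(array([ 1.322, -8.999,  0.97 ]), np.float64(2.336)) (array([ 1.322, -8.999,  0.97 ]), np.float64(0.003))
```

View pics/j1.png

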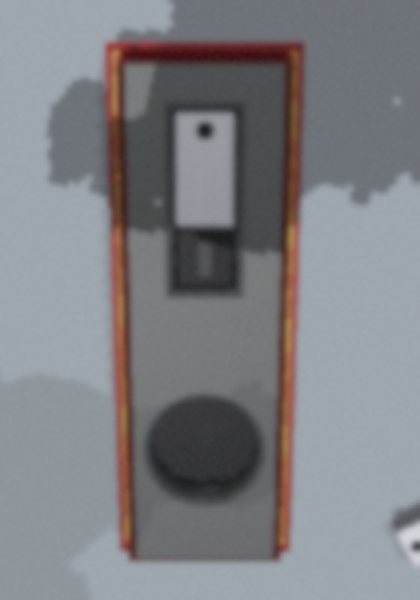

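The wrist crop shows the stick seated in the oblong cutout, with its outline at (175-237, 110-290). All four box corners are visible, so I can measure the box pose.

```bash
python3 - <<'E'
from h import *
d=np.load("w6.npz");c={k:d[k] for k in d};o=c
f=lambda P,off,s:(np.array(P,float)+.5)/s-.5+np.array(off)
F=lambda P,z:back(c,o,f(P,(190,80),3),z)
r=R.from_quat(o["tool_rot"]).as_matrix()
for nm,B in (("foam",F([(124,63),(288,63),(133,557),(279,557)],.045)),("wall",F([(107,44),(304,44),(122,550),(290,550)],.025))):
    ax=(B[2]+B[3]-B[0]-B[1])/2
    print(nm,B.mean(0),"len",np.linalg.norm(ax[:2]),"w",np.linalg.norm(B[0]-B[1]),np.linalg.norm(B[2]-B[3]),"ang",np.degrees(np.arctan2(ax[1],ax[0])))
B=F([(148,445),(262,445),(205,394),(205,504)],.045);print("round",B[:2].mean(0),B[2:].mean(0))
E
```

```text
foam [0.52030956 0.29475041 0.045     ] len 0.17079131115369742 w 0.050697312830249856 0.05306048715156322 ang 14.028968630224158
wall [0.52108948 0.29486297 0.025     ] len 0.18660760980753427 w 0.06514053376526295 0.06548086834206704 ang 14.079764196139761
round [0.56068576 0.30447947 0.045     ] [0.56253753 0.30494219 0.045     ]
```

>>> {"op": "move_arm", "data": {
  "motion": [
    [60,[1.3,-9,0.6],0],
    [60,[1.3,-9,0.6],0],
    [60,[1.3,-9,0.6],0],
    [60,[1.3,-9,0.6],0],
    [60,[1.3,-9,0.6],0],
    [60,[1.3,-9,0.6],0],
    [60,[1.3,-9,0.6],0],
    [60,[1.3,-9,0.6],0],
    [60,[1.3,-9,0.6],0],
    [60,[1.3,-9,0.6],0]
  ]
}}

```text
clock: 11.5
eef_pos: [0.5636, -0.1635, 0.1383]
tool_rot: [-0.118, 0.993, -0.001, 0.0]
ft_force: [0.0, 1.0, 0.9]
grip_width: 0.0601
```

```bash
python3 - <<'E'
from h import *
c,o=snap("wrist"); np.savez("w7.npz",**c,eef_pos=o["eef_pos"],tool_rot=o["tool_rot"])
print(o["eef_pos"],yaw(o),o['ft_force'],o['grip_width'],o['joint_pos']);
save(c,o,"k1.png",None,1.5)
E
```

```text
[ 0.56358558 -0.16353629  0.13827348] -166.40226879343126 [0.04185543 0.98065503 0.86411733] 0.060102406830846736 [-0.28147679  0.46332075  0.0803959   1.18707114 -0.00181469 -0.5188029 ]
```

View pics/k1.png

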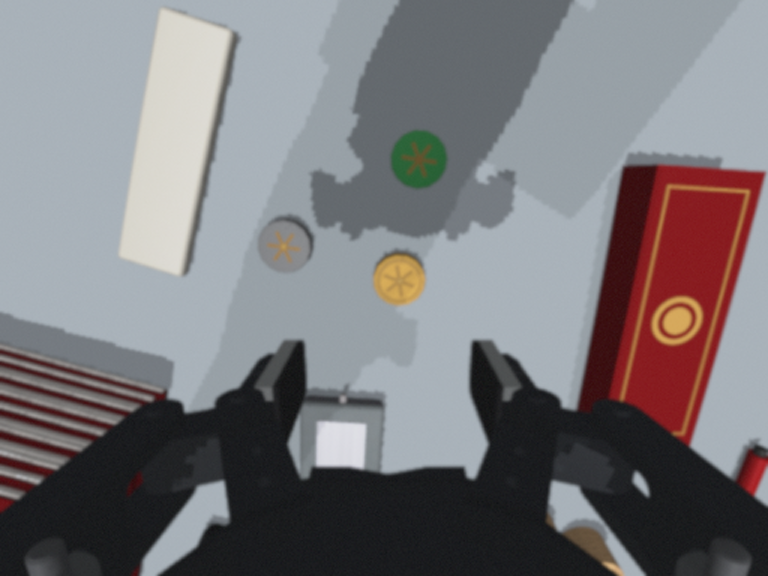

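The brass medal is at (400,280) in this 1.5x view. The grey disc at (285,245) and the green one at (419,159) are decoys.

```bash
python3 - <<'E'
from h import *
d=np.load("w7.npz");c={k:d[k] for k in d};o=c
im=c["color"].astype(int);hsv=cv2.cvtColor(c["color"],cv2.COLOR_RGB2HSV)
m=cv2.inRange(hsv,(12,120,120),(32,255,255));m[:, :230]=0;m[:,300:]=0;m[:160]=0;m[215:]=0
x,y,w,h=cv2.boundingRect(m);print(x,y,w,h)
f=lambda P,s:(np.array(P,float)+.5)/s-.5
q=[(x-.5,y+h/2-.5),(x+w-.5,y+h/2-.5)]
S=back(c,o,q,.012);print(S,np.linalg.norm(S[0]-S[1]),S.mean(0))
# rows: top edge
S2=back(c,o,[(x+w/2-.5,y-.5),(x+w/2-.5,y+h-.5)],.012);print(S2,np.linalg.norm(S2[0]-S2[1]))
save(c,o,"k2.png",(235,155,300,215),8)
P=back(c,o,f([(165,9),(234,31),(120,257),(184,275)],1.5),.012);print("pad",P.round(4),P.mean(0),np.linalg.norm(P[0]-P[2]),np.linalg.norm(P[0]-P[1]))
E
```

```text
250 170 33 33
[[ 0.56608498 -0.17255498  0.012     ]
 [ 0.5582014  -0.1400407   0.012     ]] 0.03345637359471623 [ 0.56214319 -0.15629784  0.012     ]
[[ 0.54567134 -0.16041321  0.012     ]
 [ 0.57916099 -0.15204549  0.012     ]] 0.03451920813089059
pad [[ 0.4359 -0.3291  0.012 ]
 [ 0.4386 -0.2874  0.012 ]
 [ 0.5915 -0.3434  0.012 ]
 [ 0.5937 -0.2992  0.012 ]] [ 0.51492073 -0.3147439   0.012     ] 0.1561820174001617 0.04175370056440351
```

View pics/k2.png

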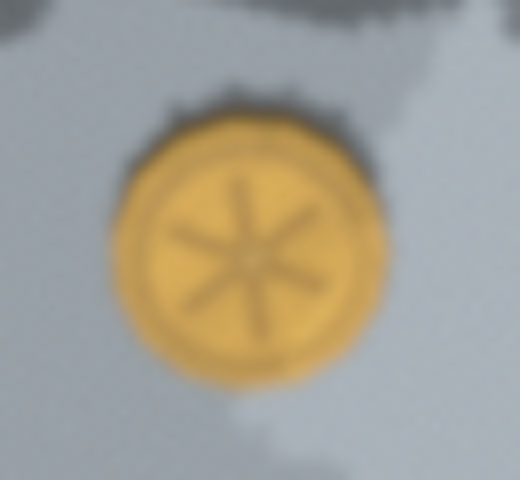

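```bash
python3 - <<'E'
from h import *
o=get_obs()
print(goal(o,[.5622,-.1563,.0055],104))
E
```

```text
(array([-0.003,  0.113,  2.655]), np.float64(-0.053))
```

>>> {"op": "move_arm", "data": {
  "motion": [
    [60,[0,0.11,0.8],0],
    [60,[0,0.11,1.6],0],
    [60,[0,0.11,2.3],0],
    [60,[0,0.11,2.6],0],
    [60,[0,0.11,2.65],0],
    [60,[0,0.11,2.65],0],
    [60,[0,0.11,2.65],0],
    [60,[0,0.11,2.65],0],
    [60,[0,0.11,2.65],0],
    [60,[0,0.11,2.65],0]
  ]
}}

```text
clock: 12.55
eef_pos: [0.563, -0.1528, 0.0071]
tool_rot: [-0.122, 0.993, -0.0, 0.001]
ft_force: [0.0, 0.0, -1.2]
grip_width: 0.0598
```

>>> {"op": "move_arm", "data": {
  "motion": [
    [60,[0,-0.07,0.03],0],
    [60,[0,-0.07,0.03],0],
    [25,[0,-0.07,0.03],0],
    [25,[0,-0.07,0.03],0],
    [25,[0,-0.07,0.03],0],
    [25,[0,-0.07,0.03],0],
    [25,[0,-0.07,0.03],0],
    [25,[0,-0.07,0.03],0],
    [25,[0,-0.07,0.03],0],
    [25,[0,-0.07,0.03],0]
  ]
}}

```text
clock: 13.55
eef_pos: [0.5634, -0.1561, 0.0052]
tool_rot: [-0.122, 0.993, -0.0, 0.0]
ft_force: [-1.0, 0.1, 5.7]
grip_width: 0.0327
```

```bash
python3 - <<'E'
from h import *
o=get_obs()
print(o['eef_pos'],goal(o,[.5624,.3054,.14],104.05))
E
```

```text
[ 0.56337719 -0.15609848  0.00518392] (array([-2.215,  8.959, -2.699]), np.float64(-0.008))
```

>>> {"op": "move_arm", "data": {
  "motion": [
    [25,[0,0,-0.8],0],
    [25,[0,0,-1.7],0],
    [25,[-0.2,0.7,-2.5],0],
    [25,[-2.2,8.96,-2.7],0],
    [25,[-2.2,8.96,-2.7],0],
    [25,[-2.2,8.96,-2.7],0],
    [25,[-2.2,8.96,-2.7],0],
    [25,[-2.2,8.96,-2.7],0],
    [25,[-2.2,8.96,-2.7],0],
    [25,[-2.2,8.96,-2.7],0]
  ]
}}

```text
clock: 14.55
eef_pos: [0.5613, 0.2296, 0.1365]
tool_rot: [-0.122, 0.993, -0.0, -0.001]
ft_force: [0.8, -0.8, -0.6]
grip_width: 0.0321
```

```bash
python3 - <<'E'
from h import *
o=get_obs()
print(o['eef_pos'],yaw(o),goal(o,[.5624,.3054,.14],104.05))
E
```

```text
[0.5613343  0.22957692 0.13654331] -165.98073985316216 (array([-0.388,  1.466, -0.069]), np.float64(-0.005))
```

>>> {"op": "move_arm", "data": {
  "motion": [
    [25,[-0.37,1.4,0],0],
    [25,[-0.37,1.4,0],0],
    [25,[-0.37,1.4,0],0],
    [25,[-0.37,1.4,0],0],
    [25,[-0.37,1.4,0],0],
    [25,[-0.37,1.4,0],0],
    [25,[-0.37,1.4,0],0],
    [25,[-0.37,1.4,0],0],
    [25,[-0.37,1.4,0],0],
    [25,[-0.37,1.4,0],0]
  ]
}}

```text
clock: 15.55
eef_pos: [0.5632, 0.2997, 0.1375]
tool_rot: [-0.122, 0.993, 0.0, 0.0]
ft_force: [0.7, -0.3, -0.9]
grip_width: 0.0324
```

```bash
python3 - <<'E'
from h import *
c,o=snap("wrist"); np.savez("w8.npz",**c,eef_pos=o["eef_pos"],tool_rot=o["tool_rot"])
print(o["eef_pos"],yaw(o),o['ft_force'],o['grip_width']);print(goal(o,[.5624,.3054,.14],104.05))
save(c,o,"l1.png",(160,80,360,300),2.7)
E
```

```text
[0.56318302 0.29965491 0.13754663] -166.01533982066098 [ 0.67163394 -0.34941563 -0.88779709] 0.03239420615118004
(array([-0.013,  0.115, -0.049]), np.float64(-0.011))
```

View pics/l1.png

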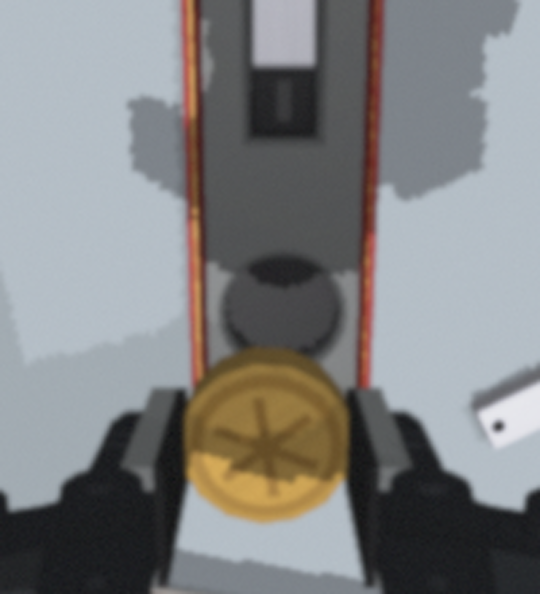

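```bash
python3 - <<'E'
from h import *
d=np.load("w8.npz");c={k:d[k] for k in d};o=c
f=lambda P,off,s:(np.array(P,float)+.5)/s-.5+np.array(off)
r=R.from_quat(o["tool_rot"]).as_matrix()
T=lambda P:((P-o["eef_pos"])@r*1000).round(1)
F=lambda P,z:T(back(c,o,f(P,(160,80),2.7),z))
print("medal",F([(186,441),(350,441),(267,361),(267,522)],o["eef_pos"][2]+.0068))
print("foam edges",F([(203,200),(364,200),(205,350),(360,350)],.045))
print("stick end",F([(250,137),(318,137)],.046),"slot end",F([(247,142),(323,142)],.045))
print("round",F([(221,305),(344,305),(282,252)],.045))
E
```

```text
medal [[  1.5 -16.4  -6.8]
 [  1.5  16.6  -6.8]
 [ 18.6  -0.1  -6.8]
 [-17.   -0.1  -6.8]]
foam edges [[ 36.8 -20.3  92.5]
 [ 36.8  30.9  92.5]
 [-13.6 -20.8  92.5]
 [-13.6  31.3  92.5]]
stick end [[56.5 -5.2 91.5]
 [56.5 15.9 91.5]] slot end [[54.9 -6.2 92.5]
 [54.9 17.5 92.5]]
round [[  2.1 -15.2  92.5]
 [  2.1  25.5  92.5]
 [ 19.9   4.9  92.5]]
```

>>> {"op": "move_arm", "data": {
  "motion": [
    [25,[-0.032,0.107,0.2],0],
    [25,[-0.032,0.107,0.7],0],
    [25,[-0.032,0.107,1.2],0],
    [25,[-0.032,0.107,1.5],0],
    [25,[-0.032,0.107,1.6],0],
    [25,[-0.032,0.107,1.6],0],
    [25,[-0.032,0.107,1.6],0],
    [25,[-0.032,0.107,1.6],0],
    [25,[-0.032,0.107,1.6],0],
    [25,[-0.032,0.107,1.6],0]
  ]
}}

```text
clock: 16.6
eef_pos: [0.5638, 0.3057, 0.0583]
tool_rot: [-0.122, 0.993, 0.0, 0.001]
ft_force: [0.5, -0.4, -1.5]
grip_width: 0.0328
```

```bash
python3 - <<'E'
from h import *
c,o=snap("wrist"); np.savez("w9.npz",**c,eef_pos=o["eef_pos"],tool_rot=o["tool_rot"])
print(o["eef_pos"],yaw(o),o['ft_force'],o['grip_width']);print(goal(o,[.5624,.3054,.0457],104.05))
save(c,o,"m1.png",(160,80,360,300),2.7)
E
```

```text
[0.56382958 0.30568403 0.05828394] -165.996924690296 [ 0.45597768 -0.35102612 -1.49053645] 0.03278330262510254
(array([0.029, 0.001, 0.252]), np.float64(-0.008))
```

View pics/m1.png

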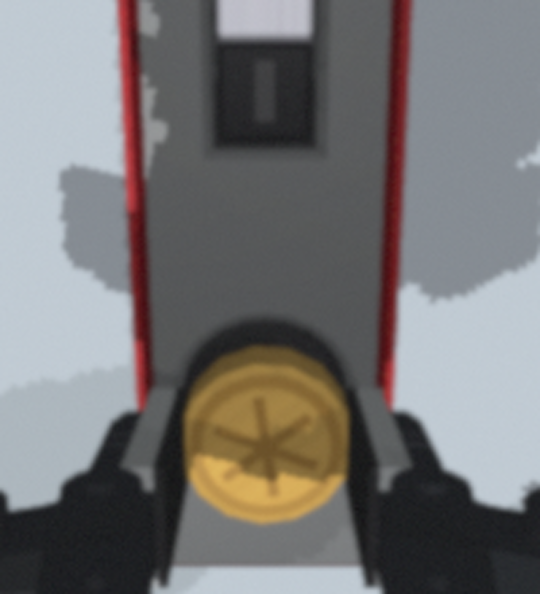

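```bash
python3 - <<'E'
from h import *
d=np.load("w9.npz");c={k:d[k] for k in d};o=c
f=lambda P,off,s:(np.array(P,float)+.5)/s-.5+np.array(off)
r=R.from_quat(o["tool_rot"]).as_matrix()
T=lambda P:((P-o["eef_pos"])@r*1000).round(1)
F=lambda P,z:T(back(c,o,f(P,(160,80),2.7),z))
print("medal",F([(185,441),(350,441),(267,361),(267,522)],o["eef_pos"][2]+.0068))
print("foam edges",F([(146,200),(391,200),(152,370),(383,370)],.045))
print("stick end",F([(216,146),(316,146)],.046),"slot end",F([(210,154),(323,154)],.045),"foam +x end",F([(175,566),(360,566)],.045))
print("round",F([(267,318)],.045))
E
```

```text
medal [[  1.5 -16.6  -6.8]
 [  1.5  16.6  -6.8]
 [ 18.6  -0.1  -6.8]
 [-17.   -0.1  -6.8]]
foam edges [[ 47.3 -25.6  13.2]
 [ 47.3  26.1  13.2]
 [  9.1 -25.9  13.3]
 [  9.1  26.   13.3]]
stick end [[ 58.5 -10.6  12.2]
 [ 58.5  10.   12.2]] slot end [[ 56.9 -11.9  13.2]
 [ 56.9  11.5  13.2]] foam +x end [[-41.8 -22.5  13.3]
 [-41.8  22.6  13.4]]
round [[21.3 -0.1 13.3]]
```

>>> {"op": "move_arm", "data": {
  "motion": [
    [25,[0.008,0,0.1],0],
    [25,[0.008,0,0.15],0],
    [25,[0.008,0,0.18],0],
    [25,[0.008,0,0.2],0],
    [25,[0.008,0,0.22],0],
    [25,[0.008,0,0.23],0],
    [25,[0.008,0,0.24],0],
    [25,[0.008,0,0.24],0],
    [25,[0.008,0,0.24],0],
    [25,[0.008,0,0.24],0]
  ]
}}

```text
clock: 17.65
eef_pos: [0.563, 0.3054, 0.0455]
tool_rot: [-0.122, 0.993, 0.0, 0.0]
ft_force: [-0.4, 0.5, -0.7]
grip_width: 0.0324
```

Now I release it, lift, close the fingers and look.

>>> {"op": "move_arm", "data": {
  "motion": [
    [55,[0,0,0],0],
    [55,[0,0,0],0],
    [55,[0,0,0],0],
    [55,[0,0,-0.1],0],
    [55,[0,0,-0.5],0],
    [55,[0,0,-1.0],0],
    [0,[0,0,-1.2],0],
    [0,[0,0,-1.2],0],
    [0,[0,0,-1.2],0],
    [0,[0,0,-1.2],0]
  ]
}}

```text
clock: 18.65
eef_pos: [0.5621, 0.3049, 0.104]
tool_rot: [-0.122, 0.993, -0.0, -0.001]
ft_force: [0.7, 0.9, -0.2]
grip_width: -0.0001
```

```bash
python3 - <<'E'
from h import *
c,o=snap("wrist")
print(o["eef_pos"],yaw(o),o['ft_force'],o['grip_width'])
save(c,o,"n1.png",(160,80,360,300),2.7)
E
```

```text
[0.56213143 0.30490123 0.10395439] -165.9934909884648 [ 0.73835771  0.91627189 -0.22244824] -0.00010383929350281005
```

View pics/n1.png

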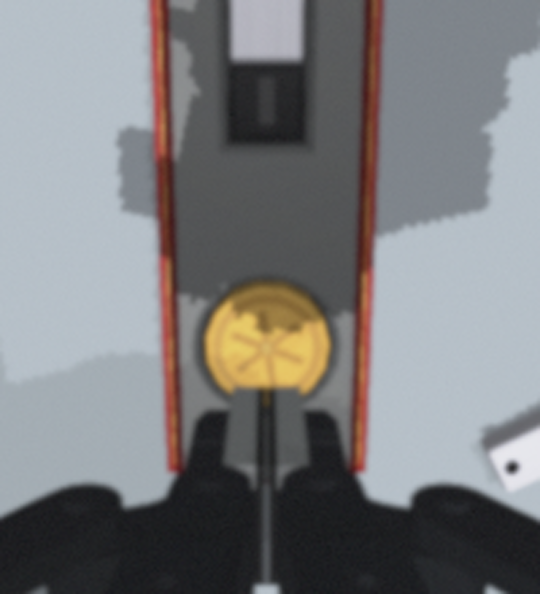

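The medal lies in the round cutout mouth at (267,345). I press it home.

>>> {"op": "move_arm", "data": {
  "motion": [
    [0,[0,0,0.6],0],
    [0,[0,0,0.95],0],
    [0,[0,0,1.02],0],
    [0,[0,0,1.05],0],
    [0,[0,0,1.08],0],
    [0,[0,0,1.11],0],
    [0,[0,0,1.14],0],
    [0,[0,0,1.16],0],
    [0,[0,0,1.17],0],
    [0,[0,0,1.18],0]
  ]
}}

```text
clock: 19.7
eef_pos: [0.5633, 0.3055, 0.0467]
tool_rot: [-0.122, 0.993, 0.0, 0.0]
ft_force: [0.4, -1.6, 1.0]
grip_width: 0.0003
```

```bash
python3 - <<'E'
from h import *
o=get_obs()
print(o["eef_pos"],o['ft_force'])
E
```

```text
[0.56327575 0.30547849 0.04673469] [ 0.43008877 -1.59452308  0.97015047]
```

>>> {"op": "move_arm", "data": {
  "motion": [
    [0,[0,0,0.01],0],
    [0,[0,0,0.02],0],
    [0,[0,0,0.03],0],
    [0,[0,0,0.03],0],
    [0,[0,0,0.04],0],
    [0,[0,0,0.04],0],
    [0,[0,0,0.05],0],
    [0,[0,0,0.05],0],
    [0,[0,0,0.05],0],
    [0,[0,0,0.05],0]
  ]
}}

```text
clock: 20.7
eef_pos: [0.5632, 0.3055, 0.0461]
tool_rot: [-0.122, 0.993, 0.0, 0.001]
ft_force: [-3.4, -2.2, 10.6]
grip_width: 0.0002
```

>>> {"op": "move_arm", "data": {
  "motion": [
    [0,[0,0,0.02],0],
    [0,[0,0,0.03],0],
    [0,[0,0,0.03],0],
    [0,[0,0,0.03],0],
    [0,[0,0,0],0],
    [0,[0,0,-0.6],0],
    [0,[0,0,-1.4],0],
    [85,[0.8,0,-2.2],0],
    [85,[0.8,0,-2.2],0],
    [85,[0.8,0,-2.2],0]
  ]
}}

```text
clock: 21.7
eef_pos: [0.5243, 0.2961, 0.1557]
tool_rot: [-0.122, 0.993, 0.001, 0.001]
ft_force: [0.5, -0.5, -0.8]
grip_width: 0.0433
```

```bash
python3 - <<'E'
from h import *
c,o=snap("wrist"); np.savez("w10.npz",**c,eef_pos=o["eef_pos"],tool_rot=o["tool_rot"])
print(o["eef_pos"],yaw(o))
save(c,o,"o1.png",(190,60,330,280),2.7)
a=-3.6
print(goal(o,[.515,-.315,.16],90-3.9))
E
```

```text
[0.5242711  0.2960525  0.15567803] -165.9629936882977
(array([  3.144, -11.811,  -0.106]), np.float64(2.99))
```

View pics/o1.png

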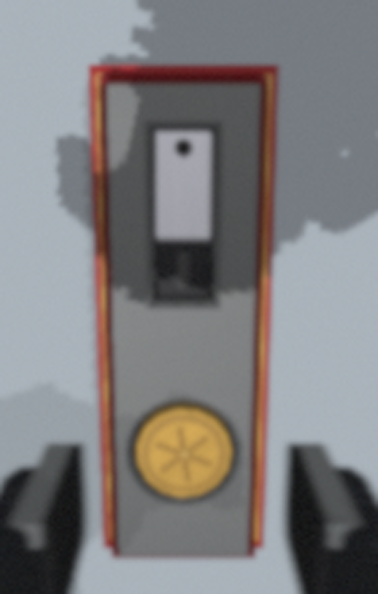

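>>> {"op": "move_arm", "data": {
  "motion": [
    [85,[3.1,-11.8,0],3],
    [85,[3.1,-11.8,0],3],
    [85,[3.1,-11.8,0],3],
    [85,[3.1,-11.8,0],3],
    [85,[3.1,-11.8,0],3],
    [85,[3.1,-11.8,0],3],
    [85,[3.1,-11.8,0],3],
    [85,[3.1,-11.8,0],3],
    [85,[3.1,-11.8,0],3],
    [85,[3.1,-11.8,0],3]
  ]
}}

```text
clock: 22.75
eef_pos: [0.5171, -0.2064, 0.1516]
tool_rot: [0.035, 0.999, 0.001, -0.002]
ft_force: [1.0, 0.6, 0.1]
grip_width: 0.085
```

```bash
python3 - <<'E'
from h import *
o=get_obs()
print(o['eef_pos'],yaw(o),goal(o,[.515,-.315,.16],90-3.9))
E
```

```text
[ 0.51712142 -0.20639794  0.15155636] 175.98475509910202 (array([-0.109, -2.169, -0.172]), np.float64(-0.019))
```

>>> {"op": "move_arm", "data": {
  "motion": [
    [85,[-0.1,-2.1,-0.1],0],
    [85,[-0.1,-2.1,-0.1],0],
    [85,[-0.1,-2.1,-0.1],0],
    [85,[-0.1,-2.1,-0.1],0],
    [85,[-0.1,-2.1,-0.1],0],
    [85,[-0.1,-2.1,-0.1],0],
    [85,[-0.1,-2.1,-0.1],0],
    [85,[-0.1,-2.1,-0.1],0],
    [85,[-0.1,-2.1,-0.1],0],
    [85,[-0.1,-2.1,-0.1],0]
  ]
}}

```text
clock: 23.75
eef_pos: [0.5158, -0.3089, 0.1592]
tool_rot: [0.034, 0.999, -0.0, 0.0]
ft_force: [0.3, -0.3, 0.6]
grip_width: 0.085
```

```bash
python3 - <<'E'
from h import *
c,o=snap("wrist"); np.savez("w11.npz",**c,eef_pos=o["eef_pos"],tool_rot=o["tool_rot"])
print(o["eef_pos"],yaw(o))
save(c,o,"p1.png",None,1.5)
E
```

```text
[ 0.51582841 -0.30893116  0.15918124] 176.0496300840854
```

View pics/p1.png

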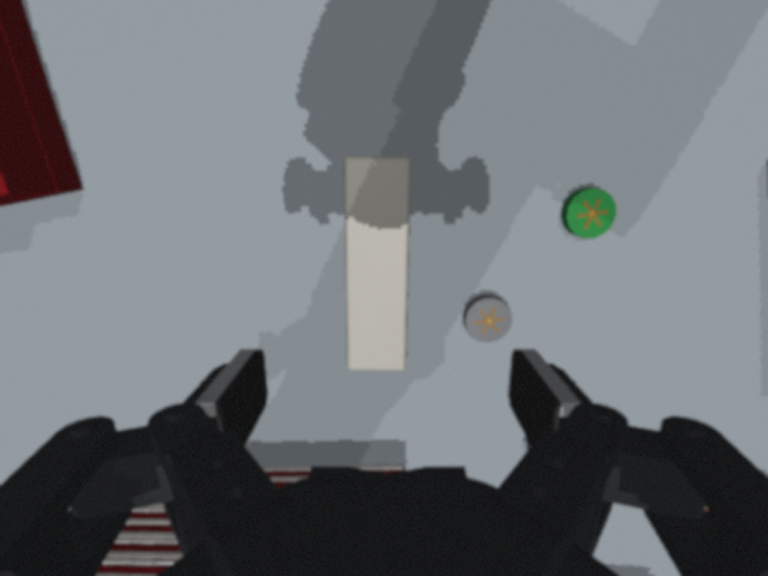

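```bash
python3 - <<'E'
from h import *
d=np.load("w11.npz");c={k:d[k] for k in d};o=c
f=lambda P,s:(np.array(P,float)+.5)/s-.5
S=back(c,o,f([(346,157.5),(409.5,157.5),(348,370),(405,370.5)],1.5),.012)
ax=(S[2]+S[3]-S[0]-S[1])/2;a=np.degrees(np.arctan2(ax[1],ax[0]));m=S.mean(0)
print("ctr",m,"len",np.linalg.norm(ax),"w",np.linalg.norm(S[0]-S[1]),np.linalg.norm(S[2]-S[3]),"ang",a)
g=get_obs();print(goal(g,[m[0],m[1],.003],90+a))
E
```

```text
ctr [ 0.51506718 -0.31718714  0.012     ] len 0.15780320029039593 w 0.04292890280292761 0.04425247081378412 ang -4.655666066040236
(array([ 0.004, -0.162,  3.123]), np.float64(0.115))
```

>>> {"op": "move_arm", "data": {
  "motion": [
    [85,[0,-0.13,0.8],0.12],
    [85,[0,-0.13,1.7],0.12],
    [85,[0,-0.13,2.5],0.12],
    [85,[0,-0.13,3.0],0.12],
    [85,[0,-0.13,3.1],0.12],
    [85,[0,-0.13,3.1],0.12],
    [85,[0,-0.13,3.1],0.12],
    [85,[0,-0.13,3.1],0.12],
    [85,[0,-0.13,3.1],0.12],
    [85,[0,-0.13,3.1],0.12]
  ]
}}

```text
clock: 24.8
eef_pos: [0.5158, -0.3163, 0.0051]
tool_rot: [0.041, 0.999, -0.001, 0.001]
ft_force: [-0.1, 0.2, -0.6]
grip_width: 0.0849
```

```bash
python3 - <<'E'
from h import *
o=get_obs()
print(o['eef_pos'],yaw(o),goal(o,[.5151,-.3172,.003],90-4.65))
E
```

```text
[ 0.51584715 -0.31626823  0.00514861] 175.2853645510267 (array([ 0.013, -0.02 ,  0.043]), np.float64(-0.011))
```

>>> {"op": "move_arm", "data": {
  "motion": [
    [85,[0.01,-0.02,0.05],0],
    [85,[0.01,-0.02,0.05],0],
    [35,[0.01,-0.02,0.05],0],
    [35,[0.01,-0.02,0.05],0],
    [35,[0.01,-0.02,0.05],0],
    [35,[0.01,-0.02,0.05],0],
    [35,[0.01,-0.02,0.05],0],
    [35,[0.01,-0.02,0.05],0],
    [35,[0.01,-0.02,0.05],0],
    [35,[0.01,-0.02,0.05],0]
  ]
}}

```text
clock: 25.8
eef_pos: [0.5149, -0.317, 0.0018]
tool_rot: [0.041, 0.999, -0.0, 0.0]
ft_force: [0.5, 0.2, 4.2]
grip_width: 0.0441
```

```bash
python3 - <<'E'
from h import *
o=get_obs()
print(o['eef_pos'],yaw(o),goal(o,[.5207,.295,.16],104.05))
E
```

```text
[ 0.51494064 -0.31699664  0.00177131] 175.28631289414957 (array([ 0.889, 12.207, -3.17 ]), np.float64(-3.127))
```

>>> {"op": "move_arm", "data": {
  "motion": [
    [35,[0,0,-0.6],0],
    [35,[0,0,-1.4],0],
    [35,[0,0,-2.2],0],
    [35,[0.1,0.8,-3.0],-0.3],
    [35,[0.2,1.7,-3.2],-0.6],
    [35,[0.3,2.6,-3.2],-0.9],
    [35,[0.4,3.5,-3.2],-1.2],
    [35,[0.5,4.4,-3.2],-1.5],
    [35,[0.6,5.3,-3.2],-1.8],
    [35,[0.7,6.2,-3.2],-2.1]
  ]
}}

```text
clock: 26.8
eef_pos: [0.5042, -0.0032, 0.1609]
tool_rot: [-0.069, 0.998, 0.0, -0.001]
ft_force: [0.4, 0.6, 0.4]
grip_width: 0.0439
```

```bash
python3 - <<'E'
from h import *
o=get_obs()
print(o['eef_pos'],yaw(o),goal(o,[.5207,.295,.16],104.05))
E
```

```text
[ 0.50421749 -0.0032462   0.16090888] -172.05268813051006 (array([-1.151,  5.862,  0.018]), np.float64(-1.017))
```

>>> {"op": "move_arm", "data": {
  "motion": [
    [35,[-0.2,0.9,0],-0.2],
    [35,[-0.3,1.8,0],-0.4],
    [35,[-0.5,2.7,0],-0.6],
    [35,[-0.7,3.6,0],-0.8],
    [35,[-0.9,4.5,0],-1.0],
    [35,[-1.0,5.2,0],-1.0],
    [35,[-1.13,5.78,0],-1.0],
    [35,[-1.13,5.78,0],-1.0],
    [35,[-1.13,5.78,0],-1.0],
    [35,[-1.13,5.78,0],-1.0]
  ]
}}

```text
clock: 27.8
eef_pos: [0.521, 0.288, 0.1608]
tool_rot: [-0.121, 0.993, -0.0, -0.001]
ft_force: [0.1, -0.4, 0.3]
grip_width: 0.0442
```

```bash
python3 - <<'E'
from h import *
c,o=snap("wrist"); np.savez("w12.npz",**c,eef_pos=o["eef_pos"],tool_rot=o["tool_rot"])
print(o["eef_pos"],yaw(o),goal(o,[.5207,.295,.16],104.05))
save(c,o,"q1.png",(140,80,380,280),3)
E
```

```text
[0.52104219 0.28801681 0.16084266] -166.15277400946152 (array([-0.027,  0.137,  0.017]), np.float64(-0.034))
```

View pics/q1.png

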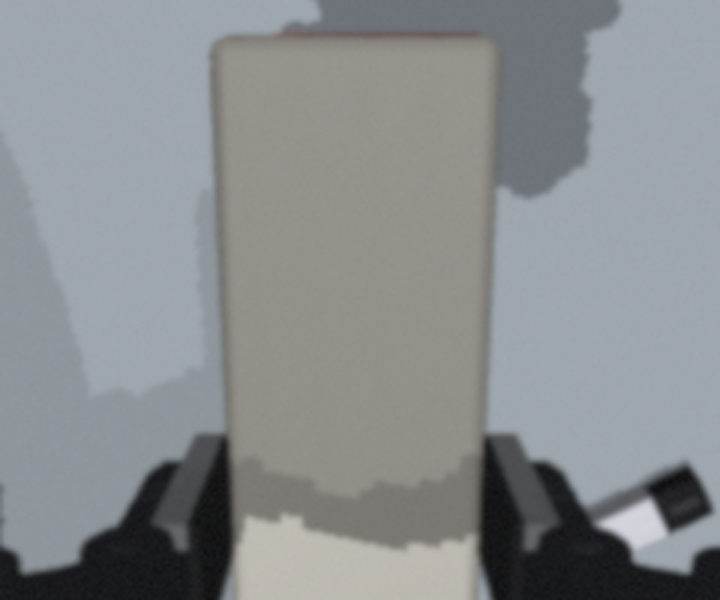

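```bash
python3 - <<'E'
from h import *
d=np.load("w12.npz");c={k:d[k] for k in d};o=c
f=lambda P,off,s:(np.array(P,float)+.5)/s-.5+np.array(off)
r=R.from_quat(o["tool_rot"]).as_matrix()
T=lambda P:((P-o["eef_pos"])@r*1000).round(1)
F=lambda P,z:T(back(c,o,f(P,(140,80),3),z))
print(F([(214,38),(497,38),(228,400),(487,400)],o["eef_pos"][2]+.0102))
E
```

```text
[[ 78.6 -22.  -10.1]
 [ 78.6  21.3 -10.1]
 [ 20.  -22.1 -10.2]
 [ 20.   22.2 -10.2]]
```

>>> {"op": "move_arm", "data": {
  "motion": [
    [35,[-0.02,0.12,0],-0.02],
    [35,[-0.02,0.12,0.5],-0.02],
    [35,[-0.02,0.12,1.0],-0.02],
    [35,[-0.02,0.12,1.5],-0.02],
    [35,[-0.02,0.12,1.9],-0.02],
    [35,[-0.02,0.12,2.0],-0.02],
    [35,[-0.02,0.12,2.0],-0.02],
    [35,[-0.02,0.12,2.0],-0.02],
    [35,[-0.02,0.12,2.0],-0.02],
    [35,[-0.02,0.12,2.0],-0.02]
  ]
}}

```text
clock: 28.85
eef_pos: [0.5219, 0.2955, 0.0628]
tool_rot: [-0.122, 0.993, 0.0, 0.001]
ft_force: [0.6, 0.7, -0.4]
grip_width: 0.0443
```

```bash
python3 - <<'E'
from h import *
c,o=snap("wrist")
print(o["eef_pos"],yaw(o),goal(o,[.5207,.295,.048],104.05))
save(c,o,"q2.png",(140,80,380,280),3)
E
```

```text
[0.52185437 0.29554483 0.06277966] -165.99696286217036 (array([ 0.026, -0.005,  0.296]), np.float64(-0.008))
```

View pics/q2.png

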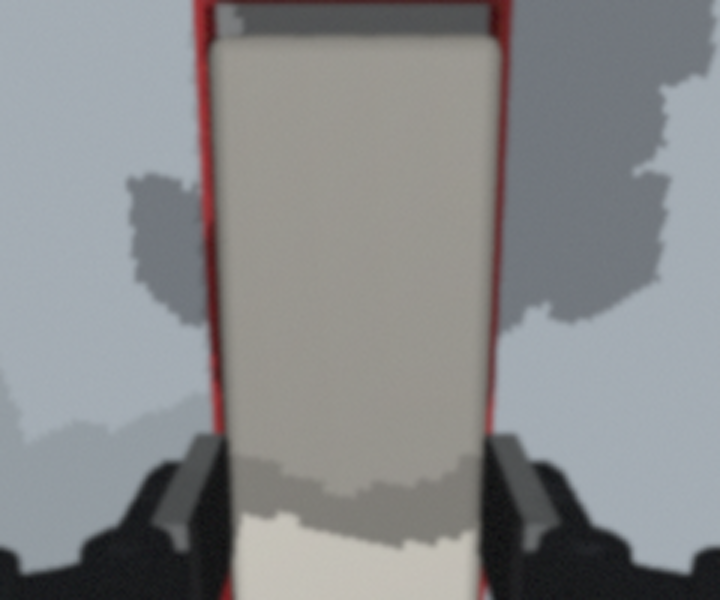

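>>> {"op": "move_arm", "data": {
  "motion": [
    [35,[0.03,0,0.1],0],
    [35,[0.03,0,0.15],0],
    [35,[0.03,0,0.2],0],
    [35,[0.03,0,0.23],0],
    [35,[0.03,0,0.25],0],
    [35,[0.03,0,0.27],0],
    [35,[0.03,0,0.28],0],
    [35,[0.03,0,0.29],0],
    [35,[0.03,0,0.29],0],
    [35,[0.03,0,0.29],0]
  ]
}}

```text
clock: 29.9
eef_pos: [0.5196, 0.2948, 0.0478]
tool_rot: [-0.122, 0.993, 0.0, 0.0]
ft_force: [-2.2, -1.8, 5.8]
grip_width: 0.0442
```

Contact at the expected height, so I release and go up to look.

>>> {"op": "move_arm", "data": {
  "motion": [
    [65,[0,0,-0.01],0],
    [80,[0,0,-0.01],0],
    [85,[0,0,-0.01],0],
    [85,[0,0,-0.1],0],
    [85,[0,0,-0.6],0],
    [85,[0,0,-1.3],0],
    [85,[0,0,-2.0],0],
    [85,[0,0,-2.6],0],
    [85,[0,0,-2.6],0],
    [85,[0,0,-2.6],0]
  ]
}}

```text
clock: 30.9
eef_pos: [0.52, 0.295, 0.1779]
tool_rot: [-0.122, 0.993, 0.0, 0.001]
ft_force: [-0.1, -0.2, -1.2]
grip_width: 0.0848
```

```bash
python3 - <<'E'
from h import *
c,o=snap("wrist"); np.savez("w13.npz",**c,eef_pos=o["eef_pos"],tool_rot=o["tool_rot"])
print(o["eef_pos"],yaw(o),goal(o,[.535,.017,.18],101))
save(c,o,"r1.png",(190,60,330,280),2.7)
E
```

```text
[0.52002855 0.29500438 0.17786829] -165.9953987268094 (array([ 1.055, -5.467, -0.048]), np.float64(0.501))
```

View pics/r1.png

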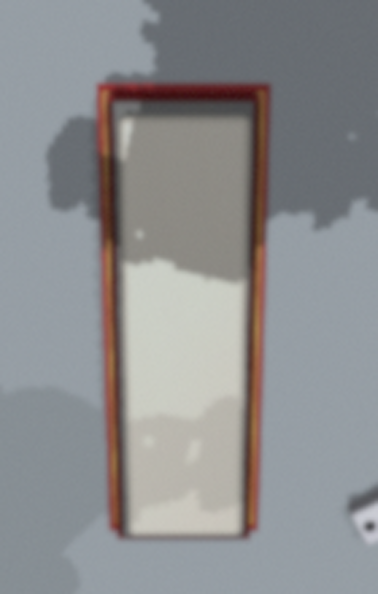

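```bash
python3 - <<'E'
from h import *
d=np.load("w13.npz");c={k:d[k] for k in d};o=c
f=lambda P,off,s:(np.array(P,float)+.5)/s-.5+np.array(off)
F=lambda P,z:back(c,o,f(P,(190,60),2.7),z)
for nm,B in (("pad",F([(113,113),(253,113),(124,535),(248,535)],.058)),("wall",F([(98,85),(270,85),(112,530),(255,530)],.025))):
    ax=(B[2]+B[3]-B[0]-B[1])/2
    print(nm,B.mean(0),"len",np.linalg.norm(ax[:2]),"w",np.linalg.norm(B[0]-B[1]),np.linalg.norm(B[2]-B[3]),"ang",np.degrees(np.arctan2(ax[1],ax[0])))
E
```

```text
pad [0.51880386 0.29434457 0.058     ] len 0.15902440676249682 w 0.04746530254568908 0.04907597759705253 ang 14.394697936127846
wall [0.52091504 0.29450248 0.025     ] len 0.18671590499749138 w 0.06508374679071649 0.06358739294830025 ang 13.918931666176473
```

The pad lies flat, within about 2 mm of centre and 0.5° of the box axis. Next is the lid.

>>> {"op": "move_arm", "data": {
  "motion": [
    [85,[1.05,-5.45,0],0.5],
    [85,[1.05,-5.45,0],0.5],
    [85,[1.05,-5.45,0],0.5],
    [85,[1.05,-5.45,0],0.5],
    [85,[1.05,-5.45,0],0.5],
    [85,[1.05,-5.45,0],0.5],
    [85,[1.05,-5.45,0],0.5],
    [85,[1.05,-5.45,0],0.5],
    [85,[1.05,-5.45,0],0.5],
    [85,[1.05,-5.45,0],0.5]
  ]
}}

```text
clock: 31.95
eef_pos: [0.5343, 0.0189, 0.1764]
tool_rot: [-0.097, 0.995, 0.0, -0.001]
ft_force: [0.5, -0.8, 0.0]
grip_width: 0.0849
```

```bash
python3 - <<'E'
from h import *
c,o=snap("wrist"); np.savez("w14.npz",**c,eef_pos=o["eef_pos"],tool_rot=o["tool_rot"])
print(o["eef_pos"],yaw(o))
save(c,o,"s1.png",(160,40,360,290),2.3)
E
```

```text
[0.53428202 0.01894133 0.17639541] -168.87105643326396
```

View pics/s1.png

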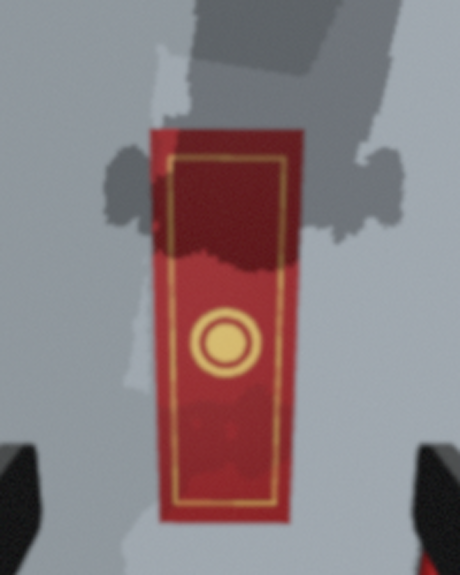

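```bash
python3 - <<'E'
from h import *
d=np.load("w14.npz");c={k:d[k] for k in d};o=c
f=lambda P,off,s:(np.array(P,float)+.5)/s-.5+np.array(off)
S=back(c,o,f([(150,129),(305,129),(160.5,522),(289.5,522)],(160,40),2.3),.038)
ax=(S[2]+S[3]-S[0]-S[1])/2;a=np.degrees(np.arctan2(ax[1],ax[0]));m=S.mean(0)
print("ctr",m,"len",np.linalg.norm(ax),"w",np.linalg.norm(S[0]-S[1]),np.linalg.norm(S[2]-S[3]),"ang",a)
print("ring",back(c,o,f([(225,343)],(160,40),2.3),.038))
g=get_obs();print(g["eef_pos"],goal(g,[m[0],m[1],.012],90+a))
E
```

```text
ctr [0.54014194 0.01963041 0.038     ] len 0.1868807408922342 w 0.06579931540762421 0.06475858198975962 ang 10.77007221033514
ring [[0.54075225 0.01921025 0.038     ]]
[0.53439123 0.01894939 0.1765671 ] (array([-0.118, -0.01 ,  3.291]), np.float64(0.06))
```

>>> {"op": "move_arm", "data": {
  "motion": [
    [85,[-0.11,0,0.3],0.06],
    [85,[-0.11,0,1.0],0.06],
    [85,[-0.11,0,1.8],0.06],
    [85,[-0.11,0,2.5],0.06],
    [85,[-0.11,0,3.0],0.06],
    [85,[-0.11,0,3.2],0.06],
    [85,[-0.11,0,3.25],0.06],
    [85,[-0.11,0,3.25],0.06],
    [85,[-0.11,0,3.25],0.06],
    [85,[-0.11,0,3.25],0.06]
  ]
}}

```text
clock: 33.0
eef_pos: [0.5413, 0.0188, 0.016]
tool_rot: [-0.093, 0.996, -0.0, 0.002]
ft_force: [0.9, 0.9, -0.5]
grip_width: 0.0849
```

```bash
python3 - <<'E'
from h import *
g=get_obs();print(g["eef_pos"],g['ft_force'],goal(g,[.5403,.0195,.012],90+10.8))
E
```

```text
[0.5413216  0.01877799 0.01598602] [ 0.90095399  0.89017615 -0.51091444] (array([0.018, 0.018, 0.08 ]), np.float64(-0.025))
```

>>> {"op": "move_arm", "data": {
  "motion": [
    [85,[0.01,0.01,0.05],0],
    [85,[0.01,0.01,0.05],0],
    [58,[0.01,0.01,0.05],0],
    [58,[0.01,0.01,0.05],0],
    [58,[0.01,0.01,0.05],0],
    [58,[0.01,0.01,0.05],0],
    [58,[0.01,0.01,0.05],0],
    [58,[0.01,0.01,0.05],0],
    [58,[0.01,0.01,0.05],0],
    [58,[0.01,0.01,0.05],0]
  ]
}}

```text
clock: 34.0
eef_pos: [0.5398, 0.0191, 0.0124]
tool_rot: [-0.093, 0.996, -0.0, 0.0]
ft_force: [-0.6, 0.8, 5.2]
grip_width: 0.0649
```

```bash
python3 - <<'E'
from h import *
g=get_obs();print(g["eef_pos"],yaw(g),g['ft_force'],g['grip_width'],goal(g,[.5208,.2948,.15],104.05))
E
```

```text
[0.53980801 0.01906955 0.01241848] -169.35827030884258 [-0.5851207   0.7568748   5.24507132] 0.06486107932080037 (array([-0.647,  5.49 , -2.752]), np.float64(-0.568))
```

>>> {"op": "move_arm", "data": {
  "motion": [
    [58,[0,0,-0.6],0],
    [58,[0,0,-1.4],0],
    [58,[0,0.3,-2.2],0],
    [58,[-0.1,1.1,-2.7],-0.1],
    [58,[-0.2,2.0,-2.7],-0.2],
    [58,[-0.3,2.9,-2.7],-0.3],
    [58,[-0.4,3.8,-2.7],-0.4],
    [58,[-0.6,4.7,-2.7],-0.5],
    [58,[-0.64,5.4,-2.7],-0.57],
    [58,[-0.64,5.4,-2.7],-0.57]
  ]
}}

```text
clock: 35.0
eef_pos: [0.5196, 0.2949, 0.1456]
tool_rot: [-0.126, 0.992, 0.001, -0.001]
ft_force: [-0.7, -1.0, -0.9]
grip_width: 0.0649
```

>>> {"op": "move_arm", "data": {
  "motion": [
    [58,[0,0,0],0],
    [58,[0,0,0],0],
    [58,[0,0,0],0],
    [58,[0,0,0],0],
    [58,[0,0,0],0],
    [58,[0,0,0],0],
    [58,[0,0,0],0],
    [58,[0,0,0],0],
    [58,[0,0,0],0],
    [58,[0,0,0],0]
  ]
}}

```text
clock: 36.0
eef_pos: [0.5209, 0.2904, 0.1469]
tool_rot: [-0.122, 0.992, -0.0, 0.0]
ft_force: [0.4, 0.3, 0.3]
grip_width: 0.065
```

```bash
python3 - <<'E'
from h import *
c,o=snap("wrist"); np.savez("w15.npz",**c,eef_pos=o["eef_pos"],tool_rot=o["tool_rot"])
print(o["eef_pos"],yaw(o),o['grip_width'],goal(o,[.5208,.2948,.15],104.05))
save(c,o,"t1.png",(120,60,400,300),2.6)
E
```

```text
[0.52094736 0.29039234 0.14693847] -165.9284188792367 0.06500006376590524 (array([-0.019,  0.086, -0.061]), np.float64(0.004))
```

View pics/t1.png

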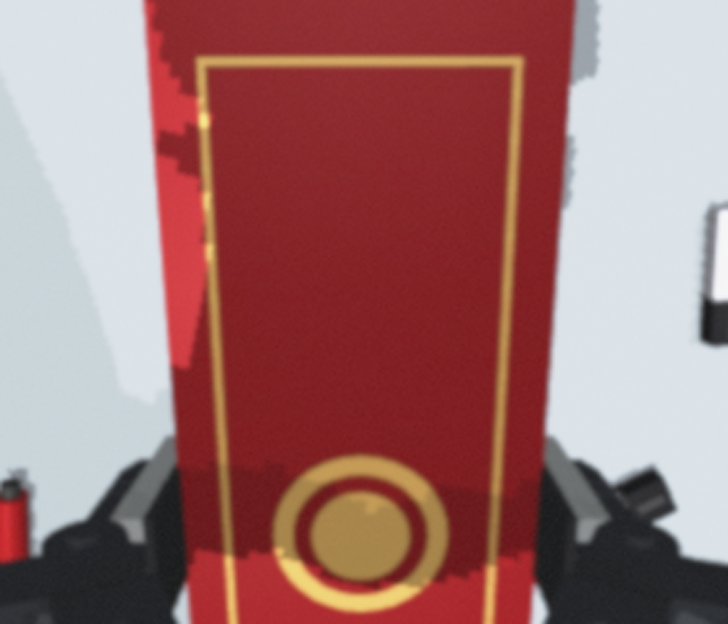

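```bash
python3 - <<'E'
from h import *
d=np.load("w15.npz");c={k:d[k] for k in d};o=c
f=lambda P,off,s:(np.array(P,float)+.5)/s-.5+np.array(off)
r=R.from_quat(o["tool_rot"]).as_matrix()
T=lambda P:((P-o["eef_pos"])@r*1000).round(1)
F=lambda P,z:T(back(c,o,f(P,(120,60),2.6),z))
zt=o["eef_pos"][2]+.0256
print("ring",F([(361,533),(361,455),(361,612),(273,533),(449,533)],zt))
print("edges",F([(150,60),(574,60),(175,430),(546,430)],zt))
save(c,o,"t2.png",(150,0,370,120),3.4)
E
```

```text
ring [[ -0.7  -0.1 -25.6]
 [ 14.9  -0.1 -25.6]
 [-17.7  -0.1 -25.6]
 [ -0.7 -16.4 -25.6]
 [ -0.7  16.1 -25.6]]
edges [[ 81.1 -32.8 -25.6]
 [ 81.1  32.8 -25.6]
 [ 19.7 -33.  -25.6]
 [ 19.7  32.6 -25.6]]
```

View pics/t2.png

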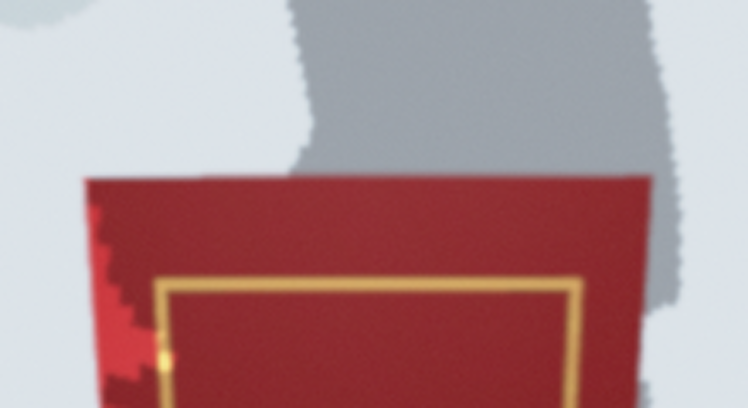

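```bash
python3 - <<'E'
from h import *
d=np.load("w15.npz");c={k:d[k] for k in d};o=c
f=lambda P,off,s:(np.array(P,float)+.5)/s-.5+np.array(off)
r=R.from_quat(o["tool_rot"]).as_matrix()
T=lambda P:((P-o["eef_pos"])@r*1000).round(1)
print(T(back(c,o,f([(85,179),(652,177)],(150,0),3.4),o["eef_pos"][2]+.0256)))
# box axes refined: gather
for k,z in ():pass
E
```

```text
[[ 92.4 -33.1 -25.6]
 [ 92.6  32.4 -25.6]]
```

>>> {"op": "move_arm", "data": {
  "motion": [
    [58,[0,0.087,0],0],
    [58,[0,0.087,0.4],0],
    [58,[0,0.087,0.8],0],
    [58,[0,0.087,1.2],0],
    [58,[0,0.087,1.4],0],
    [58,[0,0.087,1.5],0],
    [58,[0,0.087,1.5],0],
    [58,[0,0.087,1.5],0],
    [58,[0,0.087,1.5],0],
    [58,[0,0.087,1.5],0]
  ]
}}

```text
clock: 37.05
eef_pos: [0.5205, 0.2949, 0.0729]
tool_rot: [-0.122, 0.992, 0.0, 0.001]
ft_force: [0.4, 0.9, -0.4]
grip_width: 0.0649
```

```bash
python3 - <<'E'
from h import *
c,o=snap("wrist"); np.savez("w16.npz",**c,eef_pos=o["eef_pos"],tool_rot=o["tool_rot"])
print(o["eef_pos"],yaw(o),o['ft_force'],goal(o,[.5198,.2946,.0374],104.05))
save(c,o,"u1.png",(120,0,400,300),2)
c,o=snap("scene");p=proj(c,o,[[.52,.295,.06]])[0];x,y=int(p[0]),int(p[1]);save(c,o,"u2.png",(x-70,y-70,x+70,y+70),4)
E
```

```text
[0.52046922 0.29485532 0.07288512] -165.9351644275518 [ 0.4200139   0.94473852 -0.42836917] (array([ 0.015, -0.002,  0.71 ]), np.float64(0.002))
```

View pics/u1.png

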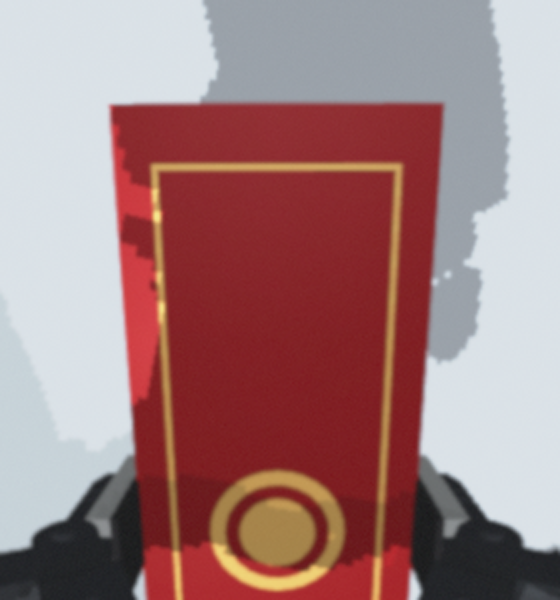

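View pics/u2.png

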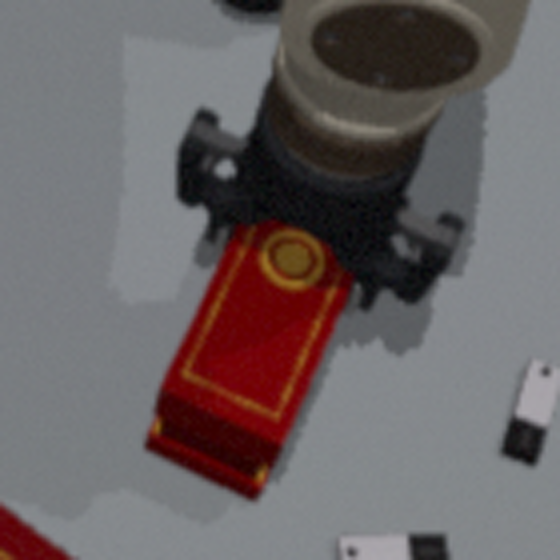

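>>> {"op": "move_arm", "data": {
  "motion": [
    [58,[0.012,0,0.1],0],
    [58,[0.012,0,0.18],0],
    [58,[0.012,0,0.22],0],
    [58,[0.012,0,0.26],0],
    [58,[0.012,0,0.3],0],
    [58,[0.012,0,0.34],0],
    [58,[0.012,0,0.36],0],
    [58,[0.012,0,0.38],0],
    [58,[0.012,0,0.4],0],
    [58,[0.012,0,0.4],0]
  ]
}}

```text
clock: 38.15
eef_pos: [0.5193, 0.2944, 0.0518]
tool_rot: [-0.122, 0.992, -0.0, -0.0]
ft_force: [-0.6, 0.1, -1.0]
grip_width: 0.0648
```

>>> {"op": "move_arm", "data": {
  "motion": [
    [58,[0,0,0.04],0],
    [58,[0,0,0.08],0],
    [58,[0,0,0.12],0],
    [58,[0,0,0.16],0],
    [58,[0,0,0.19],0],
    [58,[0,0,0.21],0],
    [58,[0,0,0.23],0],
    [58,[0,0,0.25],0],
    [58,[0,0,0.26],0],
    [58,[0,0,0.26],0]
  ]
}}

```text
clock: 39.15
eef_pos: [0.5193, 0.2944, 0.0389]
tool_rot: [-0.122, 0.992, -0.0, -0.0]
ft_force: [-0.1, -0.1, -0.5]
grip_width: 0.0646
```

>>> {"op": "move_arm", "data": {
  "motion": [
    [58,[0,0,0.01],0],
    [58,[0,0,0.015],0],
    [58,[0,0,0.02],0],
    [58,[0,0,0.025],0],
    [58,[0,0,0.03],0],
    [58,[0,0,0.035],0],
    [58,[0,0,0.04],0],
    [58,[0,0,0.045],0],
    [58,[0,0,0.045],0],
    [58,[0,0,0.045],0]
  ]
}}

```text
clock: 40.15
eef_pos: [0.5193, 0.2944, 0.0374]
tool_rot: [-0.122, 0.992, 0.0, 0.0]
ft_force: [-2.4, -1.6, 5.1]
grip_width: 0.0647
```

>>> {"op": "move_arm", "data": {
  "motion": [
    [75,[0,0,0],0],
    [85,[0,0,0],0],
    [85,[0,0,0],0],
    [85,[0,0,-0.2],0],
    [85,[0,0,-0.8],0],
    [85,[0,0,-1.6],0],
    [0,[0,0,-2.4],0],
    [0,[0,0,-2.6],0],
    [0,[0,0,-2.6],0],
    [0,[0,0,-2.6],0]
  ]
}}

```text
clock: 41.15
eef_pos: [0.5188, 0.2942, 0.166]
tool_rot: [-0.122, 0.992, -0.0, -0.001]
ft_force: [-0.8, -0.5, -0.8]
grip_width: 0.0277
```

```bash
python3 - <<'E'
from h import *
c,o=snap("wrist"); np.savez("w17.npz",**c,eef_pos=o["eef_pos"],tool_rot=o["tool_rot"])
print(o["eef_pos"],yaw(o),o['ft_force'])
save(c,o,"v1.png",(160,40,360,290),2.3)
u=np.array([np.cos(np.radians(14.05)),np.sin(np.radians(14.05))])
for s in(-.075,.075): print(goal(o,[*(np.array([.5207,.2948])+s*u),.066]))
c,o=snap("scene");p=proj(c,o,[[.52,.295,.06]])[0];x,y=int(p[0]),int(p[1]);save(c,o,"v2.png",(x-70,y-70,x+70,y+70),4)
E
```

```text
[0.51883371 0.29416619 0.16598956] -165.93245837404788 [-0.75088907 -0.46293179 -0.75560366]
(array([1.459, 0.004, 2.001]), np.int64(0))
(array([-1.541,  0.003,  1.998]), np.int64(0))
```

View pics/v1.png

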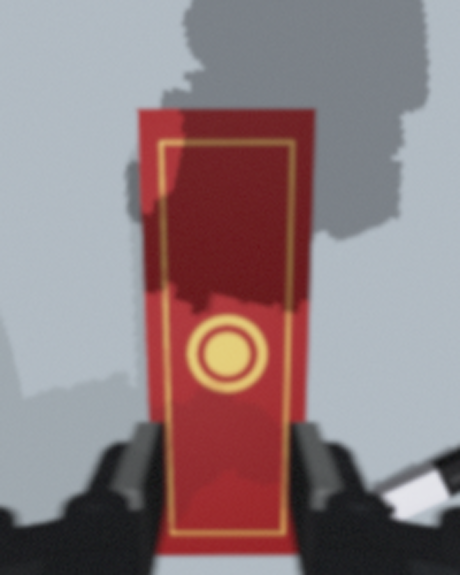

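View pics/v2.png

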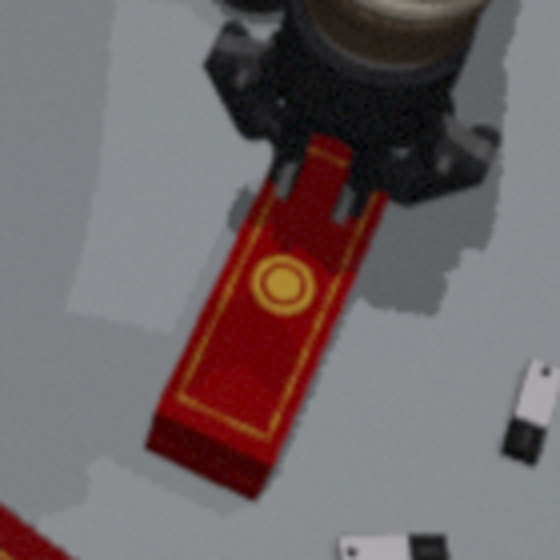

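The lid sits flush in both views. I press each end gently to confirm it is all the way down.

>>> {"op": "move_arm", "data": {
  "motion": [
    [0,[0.8,0,0],0],
    [0,[1.4,0,0.6],0],
    [0,[1.4,0,1.2],0],
    [0,[1.4,0,1.7],0],
    [0,[1.4,0,1.9],0],
    [0,[1.4,0,1.94],0],
    [0,[1.4,0,1.97],0],
    [0,[1.4,0,2.0],0],
    [0,[1.4,0,2.02],0],
    [0,[1.4,0,2.02],0]
  ]
}}

```text
clock: 42.25
eef_pos: [0.4519, 0.2777, 0.0663]
tool_rot: [-0.122, 0.992, 0.0, 0.001]
ft_force: [0.7, 0.6, -0.9]
grip_width: 0.0001
```

>>> {"op": "move_arm", "data": {
  "motion": [
    [0,[0,0,0.01],0],
    [0,[0,0,0.02],0],
    [0,[0,0,0.03],0],
    [0,[0,0,0.04],0],
    [0,[0,0,0.05],0],
    [0,[0,0,0.05],0],
    [0,[0,0,0.05],0],
    [0,[0,0,0.05],0],
    [0,[0,0,0.05],0],
    [0,[0,0,0.05],0]
  ]
}}

```text
clock: 43.25
eef_pos: [0.4514, 0.2774, 0.0632]
tool_rot: [-0.122, 0.992, -0.0, -0.0]
ft_force: [-0.0, -0.5, -0.1]
grip_width: -0.0001
```

>>> {"op": "move_arm", "data": {
  "motion": [
    [0,[0,0,0.01],0],
    [0,[0,0,0.02],0],
    [0,[0,0,0.03],0],
    [0,[0,0,0.03],0],
    [0,[0,0,0.03],0],
    [0,[0,0,0.03],0],
    [0,[0,0,0.03],0],
    [0,[0,0,0.03],0],
    [0,[0,0,0.03],0],
    [0,[0,0,0.03],0]
  ]
}}

```text
clock: 44.25
eef_pos: [0.4515, 0.2774, 0.063]
tool_rot: [-0.122, 0.992, 0.0, 0.0]
ft_force: [-2.8, -0.3, 8.8]
grip_width: -0.0
```

Top at 63.0 mm with 8.8 N, so this end is fully down. Now the other end.

>>> {"op": "move_arm", "data": {
  "motion": [
    [0,[0,0,-0.3],0],
    [0,[-1.0,0,-0.6],0],
    [0,[-1.9,0,-0.6],0],
    [0,[-2.8,0,-0.6],0],
    [0,[-2.8,0,-0.3],0],
    [0,[-2.8,0,-0.1],0],
    [0,[-2.8,0,-0.06],0],
    [0,[-2.8,0,-0.03],0],
    [0,[-2.8,0,0],0],
    [0,[-2.8,0,0.01],0]
  ]
}}

```text
clock: 45.25
eef_pos: [0.5863, 0.3109, 0.0631]
tool_rot: [-0.123, 0.992, -0.0, 0.0]
ft_force: [-2.3, -2.5, 8.8]
grip_width: 0.0002
```

>>> {"op": "move_arm", "data": {
  "motion": [
    [0,[0,0,0.005],0],
    [0,[0,0,0.01],0],
    [0,[0,0,0.015],0],
    [0,[0,0,0.02],0],
    [0,[0,0,0.02],0],
    [0,[0,0,0.02],0],
    [0,[0,0,0.02],0],
    [0,[0,0,0.02],0],
    [0,[0,0,0.02],0],
    [0,[0,0,0.02],0]
  ]
}}

```text
clock: 46.25
eef_pos: [0.5863, 0.311, 0.0631]
tool_rot: [-0.123, 0.992, -0.0, 0.0]
ft_force: [-3.4, -2.2, 11.3]
grip_width: 0.0004
```

Both ends are at 63 mm. I retreat upwards and aside, then do a final check.

>>> {"op": "move_arm", "data": {
  "motion": [
    [0,[0,0,-0.5],0],
    [0,[0,0,-1.2],0],
    [0,[0.5,-0.8,-2.0],0],
    [0,[1,-1.7,-2.6],0],
    [0,[1.2,-2.6,-2.6],0],
    [0,[1.2,-3.5,-2.6],0],
    [0,[1.2,-4,-2.6],0],
    [0,[1.2,-4,-2.6],0],
    [0,[1.2,-4,-2.6],0],
    [0,[1.2,-4,-2.6],0]
  ]
}}

```text
clock: 47.25
eef_pos: [0.5769, 0.1038, 0.1902]
tool_rot: [-0.123, 0.992, 0.0, -0.0]
ft_force: [-0.8, 0.1, 0.3]
grip_width: 0.0
```

```bash
python3 - <<'E'
from h import *
c,o=snap("top");save(c,o,"x1.png",(90,120,310,260),3.4)
c,o=snap("scene");p=proj(c,o,[[.52,.295,.06]])[0];x,y=int(p[0]),int(p[1]);save(c,o,"x2.png",(x-60,y-60,x+60,y+60),5)
u=np.array([np.cos(np.radians(14.05)),np.sin(np.radians(14.05))]);v=np.array([-u[1],u[0]]);C=np.array([.5207,.2948])
for z in(.063,.025): print(z,((proj(c,o,[[*(C+a*.094*u+b*.033*v),z] for a,b in((-1,-1),(-1,1),(1,1),(1,-1))])-[x-60,y-60])*5).round())
E
```

```text
0.063 [[310.  97.]
 [451. 157.]
 [289. 530.]
 [138. 458.]]
0.025 [[298. 137.]
 [434. 195.]
 [276. 558.]
 [131. 489.]]
```

View pics/x1.png

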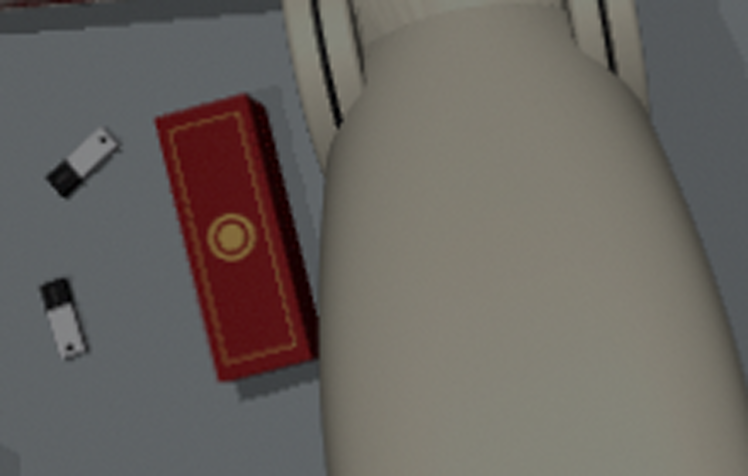

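View pics/x2.png

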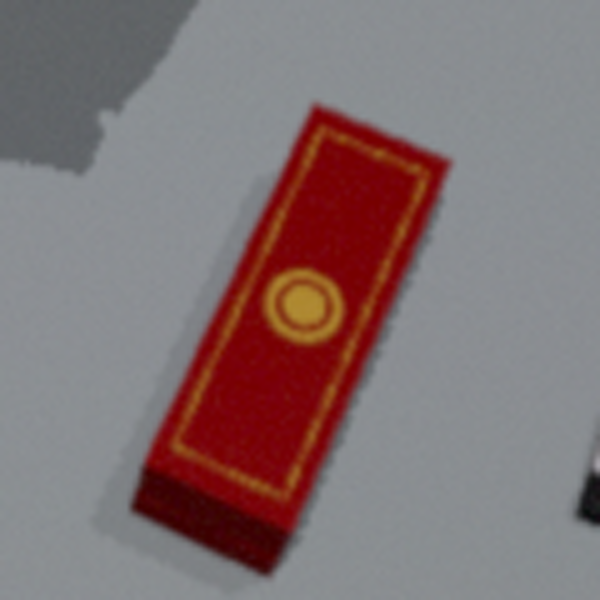

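Both views show the lid flush and square on the box. Its top corners are at about (316,104), (452,160), (291,532) and (147,465), within 2 px of the picture of where the model puts them. I hand the job in.

```bash
python3 - <<'E'
from workcell import *
print(job_done())
E
```

```text
the job is handed in; nothing more can be done
None
```

The box is packed and handed in at about 47 s of the 118 s. The order was stick, medal, pad, then lid; no verdict is reported.

**Stick and medal:** Both went into their cutouts part-way and were pressed home with the shut fingers. They stopped at 46.0 mm and 46.1 mm, against the expected 46 mm. I read the stick at 14 N and the medal at 10.6 N, then pushed the medal slightly further.

**Pad:** It lies flat and lengthwise. It measured about 2 mm off centre along the box and 0.5° off its axis, and I left it there since there is 11 mm of room beyond each end.

**Lid:** It went over the neck without resistance and its rim touched down at the expected height. Pressing each end with about 9 to 11 N gave a top height of 63.0 mm and 63.1 mm, against the expected 63 mm.

**Last checks:** The scene and top pictures show the lid square and flush on the box, with the robot clear of it. I did not check the stick and medal again after the pad went on. No check failed; the only deviation was the pad's 2 mm offset.

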